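# Refit the fuse in a bench isolator

## Task

The fuse base of the grey isolator box is empty: switch the isolator off with its rotary handle, then press the one fuse link whose length suits the base fully home between its two pairs of copper jaws and let go of it, and then switch the isolator back on. Turn the handle right to its end position each time, and leave the other two fuse links and everything else on the bench where they are.

Things in the scene. Friction and masses are not known exactly. Their poses are not given: they have to be found in the camera images.
- isolator: Grey sheet-metal isolator box fixed on the bench, 270 mm wide (y), 158 mm deep (x), front lip 50 mm high, rear 137 mm; its front is a flat plate sloping up and away from the robot at 32 degrees to level. Left (+y): black rotary handle; right: fuse base. Origin: on the bench top, 80 mm behind the front lip, midway across; z up, x to the rear.
- handle (a joint): Rotary handle of the isolator, rad. 0 = ON (lever points straight up the slope, at the bar mark), 1.571 = OFF (lever points to the box's left, +y, at the ring mark); seen from the front it turns anticlockwise to OFF. An over-centre spring holds it at either end: it resists with about 0.25 N m up to mid-travel, then snaps on to the other end.
- handle_pivot (a point): Point on the handle's axis at the lever's mid-height, 35 mm out from the sloping plate. z: axis of rotation, out of the plate; x: along the lever to its free end (turns with the handle).
- handle_grip (a point): Where to hold the black lever: 62 mm from the axis along the lever, at its mid-height. The lever is 20 mm thick here (y), 24 mm high (z; top 12 mm above this point, 23 mm of free space below it down to the plate) and reaches 82 mm from the axis. Axes as handle_pivot.
- fuse_base: Fuse base on the sloping plate: black plinth 44 (x) by 136 mm (y), 14 mm high. Origin on the plate under its middle; x up the slope, y to the box's left, z out of the plate. At each side a pair of sprung copper jaws, from 35.5 to 51.5 mm from the middle along y (71 mm free between the pairs), 30 mm high above the plinth with flared lips 10 mm more.
- fuse_seat (a point): Where the underside centre of the right fuse link lies when fully home: top of the plinth's middle, 14 mm out from the plate; axes as the fuse base (link along y, its z out of the plate). The leaves of a jaw pair stand 5 mm apart across x, 17 mm at the lips' ends; the link's 6 mm blades spread them. Pressing home takes about 10 N.
- fuse_medium: Fuse link, body 66 mm long, 96 mm over the blades. White square ceramic body 30 mm wide (x), 36 mm high, aluminium ends (counted in the body); at each end a steel knife blade sticks out 15 mm along y, 6 mm thick (x), from 7 to 29 mm above the underside. 0.2 kg, lies on the bench, z up. Origin: centre of the underside; alike either way round.
- fuse_short: Like fuse_medium, but body 42 mm long, 72 mm over the blades.
- fuse_long: Like fuse_medium, but body 90 mm long, 120 mm over the blades.
- oil_bottle: White oil bottle with spout, 45 mm across, 133 mm tall, loose. Origin: centre of its underside.
- screw_jar: Clear jar with red lid, 65 mm across, 99 mm tall, loose. Origin: centre of its underside.
- parts_tin: Round red-brown tin, 66 mm across, 36 mm high, loose. Origin: centre of its underside.
- padlock: Grey padlock lying flat, 78 by 48 by 19 mm, loose. Origin: under its middle.
- carton_tall: Blue carton, 124 (x) by 65 (y) by 130 mm tall, standing loose to the left of the isolator. Origin: centre of its underside.

How it is judged:
By the outcome, as a careful person would: the job done as asked, in the order asked, and still so for the second after the job is handed in, with the robot touching nothing.
It also fails if it takes over 72 s, if anything falls off the work surface, if the arm or the gripper's body presses on something with over 40 N, if the wrist force passes 120 N, or if a joint passes its speed limit or range.

## Robot

A 7-joint arm with a two-finger parallel gripper is mounted at the origin on a cart in front of the work surface, level with it; the furniture and walls round the work are solid. World frame = base frame: x ahead of the robot, y to its left, z up, the work surface at z = 0. Lengths are in m, angles in rad, forces in N, time in s.
With the tool pointing down it reaches from about 0.425 to 0.925 m from the base axis. Payload 6.8 kg.
Tool frame: the origin (TCP) lies at the very end of the fingers, on their centre line; the grasp point (between the pads) lies bot.hold_point_z behind it (bot.hold_point_z is the distance from the TCP to the grasp point, in m); x points along the fingers, z is the direction in which the jaws open and shut, and the axes are right-handed (so a half turn about x gives the same grasp; the last joint's range is limited). The gripper opens to 85 mm and grips with 20 to 120 N. Pads are 22 mm wide; open, the fingers measure 114 mm over their backs; the gripper's body (76 mm by 85 mm) begins 54 mm behind the grasp point. The pads swing forward as they close: fully open they stand 13 mm farther back than shut.
Start: joints at [1.17, 0.477, 0.022, 1.555, -0.011, 1.109, -0.083], TCP at [0.195, -0.646, 0.231] pointing down, gripper open.
Joint ranges: [-2.96, 2.96], [-0.34, 2.1], [-1.41, 1.46], [0.24, 2.44], [-1.37, 4.51], [0.17, 1.92], [-2.96, 2.96]. Speed limits (rad/s): [2.39, 2.39, 3.14, 3.14, 3.14, 3.14, 3.14].

## Interface

Orientations are given as a unit quaternion [w, x, y, z].
In Python, from station import bot gives the robot as it stands.
- The arm moves only by the tool drive_tool, never from a script. Its arguments are lists of equal length, an entry for each row: "slide": the shift along the world's x, y, z in mm, a list of three; "turn": the turn, a rotation vector about the world's x, y, z in rad, a list of three; "gripper": the opening, from 0 (shut) to 1 (fully open). A call has 1 to 10 rows; each row is the pose to reach, as a shift and turn from the pose measured when the call began; what a row does not reach only later rows make up. A row lasts 1/10 s, in which the tool goes at most 50 mm and 8.59 degrees, less where a joint would pass 70% of its speed; a pose out of reach is approached as far as the arm can. A call with a gripper value outside its range is refused whole. The fingers move at their own pace and stop on an object; "squeeze" is the grip in N (left out, the last holds). Time passes only in rows, so rows that repeat a pose let the fingers close. It gives the time, the measured TCP pose, the force and the opening at its end, in the units of the state.
- bot.get_obs(): the state, without advancing time (a new reading comes with each control period).
- bot.read_camera(name): name is "scene" or "top" or "wrist"; returns a dict with "color" (480x640x3 uint8, red, green, blue), "fovy" (degrees; the focal length in pixels is half the picture's height over the tangent of half this angle, whatever the lens; pixels are square), "cx", "cy" (the principal point, pixels), "dist_coeffs" ([k1, k2, p1, p2, k3] as OpenCV has them; the pictures are not rectified), "R" (3x3) and "t" (3): a world point X has camera coordinates R X + t. Camera axes: x right, y down, z forward; pixel columns grow to the right and rows downward; lengths in m; the calibration is good to about 2 mm. A picture is of the moment at which its call begins. There is no depth.
- bot.hand_in(): hands the job in, once; it reports no verdict.
The state is a dict: "t": time; "q": joint angles; "joint_vel": joint speeds; "joint_torque": joint torques, N m; "eef_pos": TCP position; "tool_rot": TCP orientation; "contact_force": force on the tool from outside, world axes, zero at the start; "torque": the same for the moment, N m; "gripper_width": opening from 0.0 (shut) to 1.0 (fully open).
Only numpy, scipy, OpenCV 4.12 (cv2) and the standard library are available. Lean on these libraries where they do the work, as an engineer would, in place of code of your own. Each camera call takes 0.05 s, during which the arm holds its last target.

## Working session

There is one attempt and no reset: what is moved stays moved. The work goes in short steps, Python scripts to look and compute and a tool call to move; the robot and the scene stay as the last step left them, time stands still between calls to the robot, and variables do not carry over. Pictures are saved under pics/ and viewed, and the job is handed in when it is done.

Besides the shell and the picture viewer there is one more tool, called as name(argument=value, ...) on one line, values as JSON. drive_tool: Moves the arm, as the interface text tells. Its arguments: {"type":"object","properties":{"slide":{"type":"array"},"turn":{"type":"array"},"gripper":{"type":"array"},"squeeze":{"type":"number"}},"required":["slide","turn","gripper"]}

```bash
ls; mkdir -p pics
python3 - <<'E'
from station import bot
import cv2,numpy as np
o=bot.get_obs();print(o, bot.hold_point_z)
for n in ["scene","top","wrist"]:
    c=bot.read_camera(n); cv2.imwrite(f"pics/{n}0.png",c["color"][:,:,::-1]); print(n,c["fovy"],c["cx"],c["cy"],c["dist_coeffs"],c["R"],c["t"])
E
```

```text
pics
{'t': 0.0, 'q': array([ 1.16982383,  0.47782064,  0.02238189,  1.5564874 , -0.0115029 ,
        1.10929726, -0.08309688]), 'joint_vel': array([-1.86943128e-03,  1.42690894e-03,  4.75704765e-05, -9.97945572e-04,
        1.16442658e-03, -5.40459852e-04, -3.39041671e-04]), 'joint_torque': array([-3.65536926e-04, -5.96435988e+01,  1.60784148e+00, -2.81193280e+01,
        1.24160311e-02,  9.46812186e-03,  1.04761077e-05]), 'eef_pos': array([ 0.19465795, -0.64568445,  0.23029759]), 'tool_rot': array([ 0.56703603,  0.42204681,  0.56816822, -0.42134489]), 'contact_force': array([0.20982855, 0.68513926, 0.42392847]), 'torque': array([-0.01236865, -0.01600817, -0.01103947]), 'gripper_width': 0.9973013746851691} 0.0187
scene 51.52861254551431 312.7618326761984 237.2183631320932 [-0.1179499  0.         0.         0.         0.       ] [[ 0.93347344  0.3584286   0.01250123]
 [ 0.28779552 -0.72780985 -0.62246812]
 [-0.21401186  0.58465526 -0.78254531]] [-0.46370854 -0.058792    1.43255477]
top 44.38560577170216 317.60830922965204 244.56170476226757 [0.05841565 0.         0.         0.         0.        ] [[-0.38419974 -0.92324698  0.00236043]
 [-0.83050121  0.34448544 -0.43771854]
 [ 0.40330918 -0.17013169 -0.89910895]] [0.23985019 0.45862319 1.59711658]
wrist 71.4804005706963 320.60872125261494 236.57507228863147 [-0.00583737  0.          0.          0.          0.        ] [[ 0.28884009 -0.95737615 -0.00151956]
 [-0.91949469 -0.27785263  0.2780781 ]
 [-0.26664756 -0.07892288 -0.96055726]] [-0.67484465 -0.03479515  0.3779592 ]
```

View pics/scene0.png

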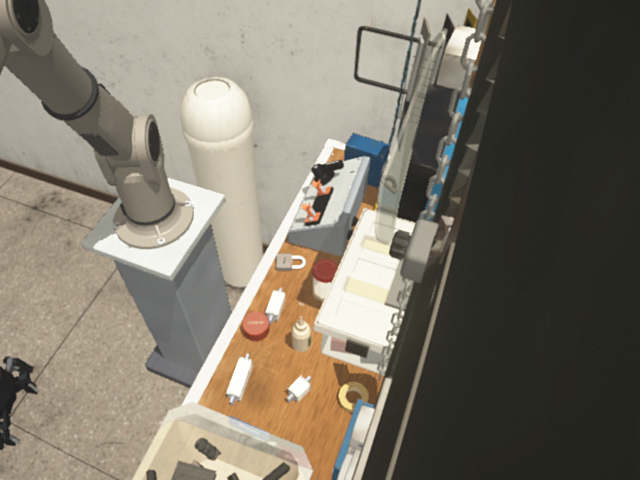

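View pics/top0.png

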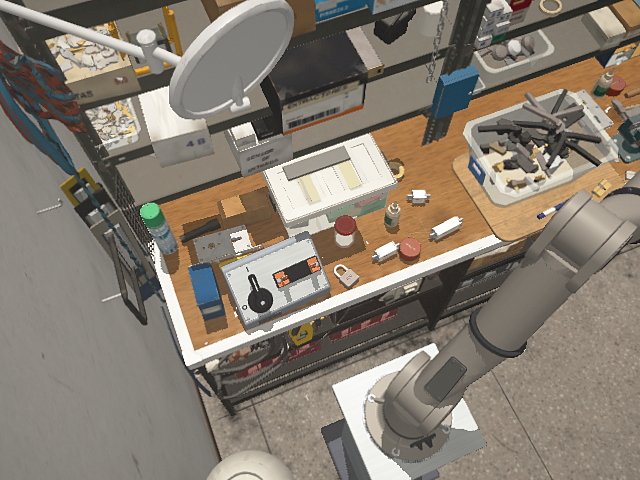

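View pics/wrist0.png

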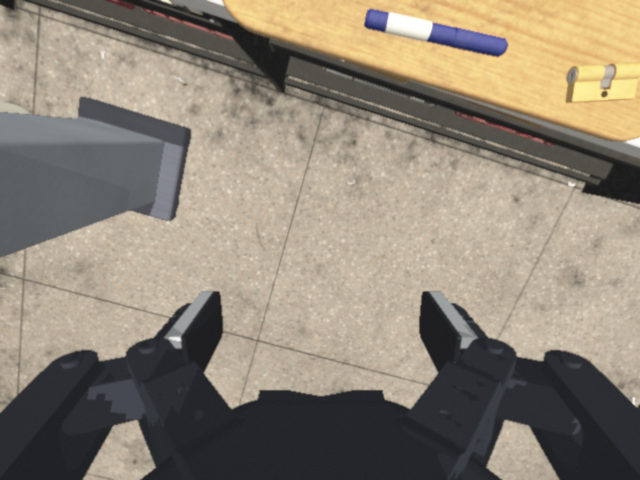

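The top view shows the isolator at about (275,280), with its lever at (253,290) and fuse base at (297,272). The three links are at about (385,252), (446,228) and (418,196). Next I'll zoom in and write helpers.

```bash
cat > h.py <<'E'
import numpy as np,cv2
from station import bot
from scipy.spatial.transform import Rotation as Ro
def K(c):
    f=240/np.tan(np.radians(c["fovy"])/2); return np.array([[f,0,c["cx"]],[0,f,c["cy"]],[0,0,1.]])
def proj(c,X):
    X=np.atleast_2d(np.asarray(X,float)); return cv2.projectPoints(X,cv2.Rodrigues(c["R"])[0],np.asarray(c["t"],float),K(c),np.array(c["dist_coeffs"],float))[0][:,0]
def ray(c,uv):
    p=cv2.undistortPoints(np.array([[uv]],float),K(c),np.array(c["dist_coeffs"],float))[0,0]
    R=np.array(c["R"]); return -R.T@np.array(c["t"]), R.T@np.array([p[0],p[1],1])
def onz(c,uv,z):
    o,d=ray(c,uv); return o+d*(z-o[2])/d[2]
def save(img,name,box=None,s=1):
    im=img[:,:,::-1]
    if box: im=im[box[1]:box[3],box[0]:box[2]]
    cv2.imwrite("pics/"+name,cv2.resize(im,None,fx=s,fy=s,interpolation=cv2.INTER_CUBIC))
def pose():
    o=bot.get_obs(); q=o["tool_rot"]; return o, Ro.from_quat([q[1],q[2],q[3],q[0]])
E
python3 - <<'E'
from h import *
c=bot.read_camera("top"); save(c["color"],"topz.png",(200,220,360,340),5); save(c["color"],"topf.png",(360,170,480,270),6)
s=bot.read_camera("scene"); save(s["color"],"scz.png",(280,130,400,260),4.6); save(s["color"],"scf.png",(210,260,330,420),3.7)
E
```

```text
(no output)
```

View pics/topz.png

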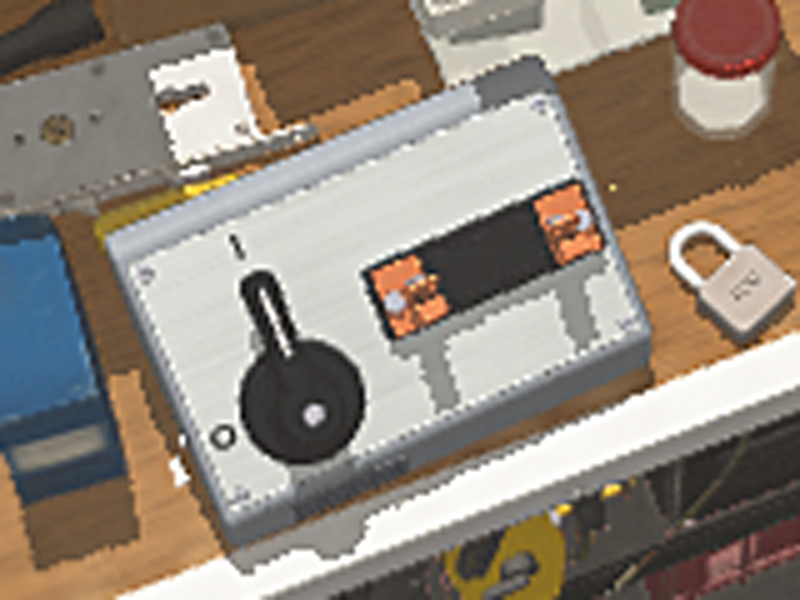

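View pics/topf.png

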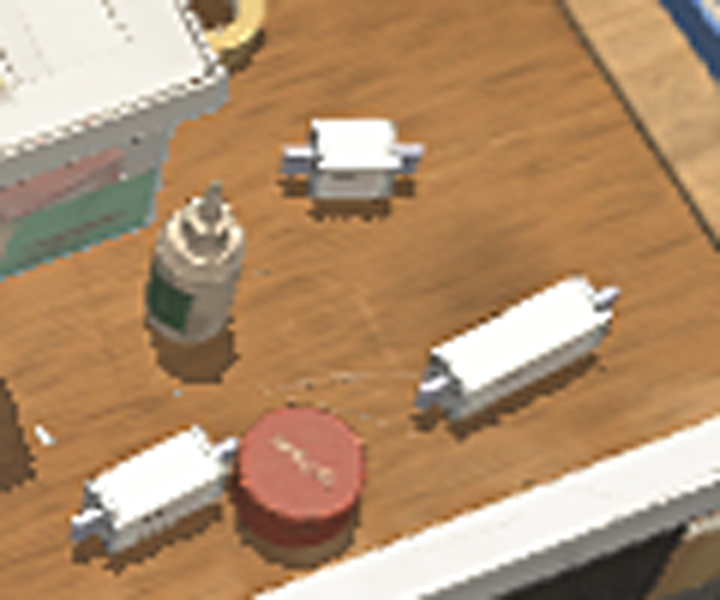

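View pics/scz.png

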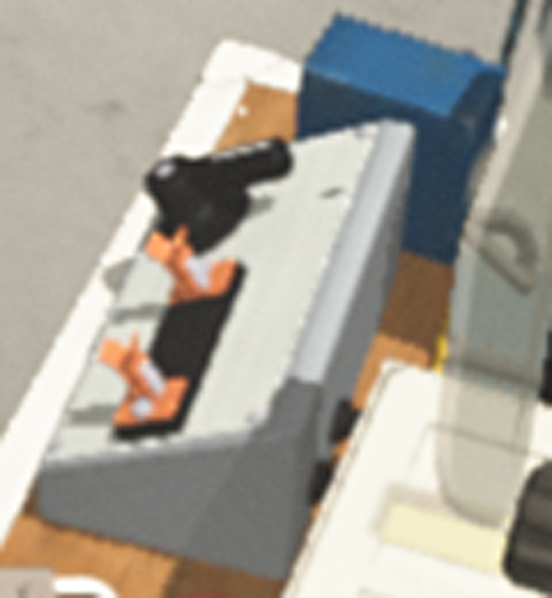

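View pics/scf.png

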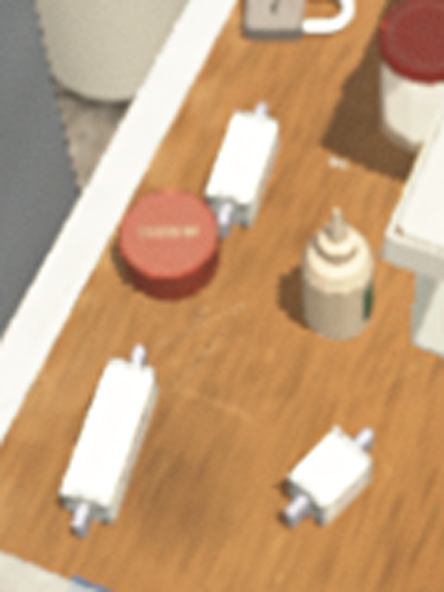

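```bash
cat > m.py <<'E'
from h import *
c=bot.read_camera("top"); s=bot.read_camera("scene")
zt=lambda U,V:((U+.5)/5-.5+200,(V+.5)/5-.5+220)
zs=lambda U,V:((U+.5)/4.6-.5+280,(V+.5)/4.6-.5+130)
def tri(a,b):
    o1,d1=ray(c,a);o2,d2=ray(s,b);d1/=np.linalg.norm(d1);d2/=np.linalg.norm(d2)
    A=np.array([d1,-d2]).T; l=np.linalg.lstsq(A,o2-o1,rcond=None)[0]
    return (o1+d1*l[0]+o2+d2*l[1])/2, np.linalg.norm(o1+d1*l[0]-o2-d2*l[1])
E
python3 - <<'E'
from m import *
np.set_printoptions(precision=4,suppress=True)
fl=onz(c,zt(228,517),.05);fr=onz(c,zt(650,342),.05);print("front top",fl,fr,np.linalg.norm(fl-fr))
fr2=onz(s,zs(42,463),.05); print("scene fr",fr2)
rl=onz(c,zt(107,238),.137);rr=onz(c,zt(545,60),.137);print("rear",rl,rr,np.linalg.norm(rl-rr))
print("scene rear right/left",onz(s,zs(310,385),.137),onz(s,zs(405,122),.137))
d=fl-fr; yaw=np.arctan2(-d[0],d[1]); print("yaw",yaw)
d=rl-rr; print("yaw rear",np.arctan2(-d[0],d[1]))
E
```

```text
front top [0.392  0.3172 0.05  ] [0.398  0.0567 0.05  ] 0.26053228788435623
scene fr [0.4029 0.0616 0.05  ]
rear [0.5396 0.3261 0.137 ] [0.5494 0.0595 0.137 ] 0.2668211775620406
scene rear right/left [0.549 0.103 0.137] [0.5351 0.3296 0.137 ]
yaw 0.02302729572176181
yaw rear 0.03669396375442678
```

Run:
```python
from m import *
np.set_printoptions(precision=4,suppress=True)
o,R=pose();print(R.as_matrix())
w=bot.read_camera("wrist");Rw=np.array(w["R"]);C=-Rw.T@np.array(w["t"])
print("cam in tool",R.inv().apply(C-o["eef_pos"]),"\n",Rw@R.as_matrix())
def targ(tilt,yaw,sg): # x tool dir into plate, z jaws along +-y
    x=np.array([np.sin(tilt),0,-np.cos(tilt)]);z=np.array([0,sg,0.]);y=np.cross(z,x)
    return Ro.from_euler("z",yaw)*Ro.from_matrix(np.array([x,y,z]).T)
for sg in(1,-1):
    T=targ(np.radians(32),.03,sg);print("jaws y",sg,(T*R.inv()).as_rotvec())
    x=np.array([np.sin(.5585),0,-np.cos(.5585)]);y=np.array([0,sg,0.]);T=Ro.from_euler("z",.03)*Ro.from_matrix(np.array([x,y,np.cross(x,y)]).T)
    print("jaws x",sg,(T*R.inv()).as_rotvec())
zf=lambda U,V:((U+.5)/6-.5+360,(V+.5)/6-.5+170)
# medium top-face corners
P=[onz(c,zf(*p),.036) for p in [(90,487),(195,428),(228,472),(120,525)]];print(P)
zs2=lambda U,V:((U+.5)/3.7-.5+210,(V+.5)/3.7-.5+260)
P=[onz(s,zs2(*p),.036) for p in [(237,113),(278,120),(250,205),(207,190)]];print(P)
print("pivot knob,top/scn",tri(zt(315,414),zs(165,170)))
print("lever end",tri(zt(258,275),zs(285,150)))
```

```text
[[-0.      0.9574  0.2886]
 [ 0.0001  0.2886 -0.9574]
 [-1.      0.     -0.0001]]
cam in tool [-0.1413  0.0718  0.0007] 
 [[-0.0001  0.0002  1.    ]
 [-0.278  -0.9606  0.0002]
 [ 0.9606 -0.278   0.0002]]
jaws y 1 [-0.7923 -0.1292  2.7753]
jaws x 1 [-0.3503 -0.4866  1.2718]
jaws y -1 [ 0.0899 -0.5528 -0.2559]
jaws x -1 [ 0.5217 -0.3756 -1.7797]
[array([ 0.4619, -0.118 ,  0.036 ]), array([ 0.4715, -0.1809,  0.036 ]), array([ 0.4429, -0.1855,  0.036 ]), array([ 0.4371, -0.1229,  0.036 ])]
[array([ 0.4378, -0.1203,  0.036 ]), array([ 0.4658, -0.1153,  0.036 ]), array([ 0.4743, -0.1822,  0.036 ]), array([ 0.4435, -0.1823,  0.036 ])]
pivot knob,top/scn (array([0.4057, 0.2545, 0.1166]), np.float64(0.00011438810497861195))
lever end (array([0.4793, 0.2579, 0.1554]), np.float64(0.0019530869501558547))
```

drive_tool(slide=[[40,40,60],[75,75,100],[110,110,130],[145,145,130],[180,180,130],[210,215,130],[240,250,130],[270,290,130],[290,330,130],[300,375,130]], turn=[[0,0,0],[0,0,0],[0,0,0],[0,0,0],[0.01,-0.05,-0.02],[0.02,-0.1,-0.05],[0.03,-0.15,-0.08],[0.04,-0.2,-0.1],[0.05,-0.25,-0.12],[0.05,-0.3,-0.14]], gripper=[0,0,0,0,0,0,0,0,0,0])

```text
t: 1.5
eef_pos: [0.4869, -0.2951, 0.3614]
tool_rot: [0.605, 0.533, 0.455, -0.378]
contact_force: [0.7, -0.6, -0.9]
gripper_width: 0.002
```

```bash
cat >> h.py <<'E'
SL=np.radians(32)
def Rt(tilt,yaw,jaw,sg):
    x=np.array([np.sin(tilt),0,-np.cos(tilt)]); 
    if jaw=="y": z=np.array([0,sg,0.]); y=np.cross(z,x)
    else: y=np.array([0,sg,0.]); z=np.cross(x,y)
    return Ro.from_euler("z",yaw)*Ro.from_matrix(np.array([x,y,z]).T)
def delta(P,T):
    o,R=pose(); return np.round((np.array(P)-o["eef_pos"])*1e3,1),np.round((T*R.inv()).as_rotvec(),3)
E
python3 -c "
from h import *
print(delta((.43,.19,.27),Rt(SL,.03,'y',-1)))"
```

```text
(array([-56.9, 485.1, -91.4]), array([ 0.039, -0.25 , -0.115]))
```

drive_tool(slide=[[0,48,0],[0,97,0],[0,146,0],[-5,195,0],[-10,244,-5],[-15,293,-15],[-25,340,-30],[-35,390,-45],[-45,438,-70],[-57,485,-91]], turn=[[0.004,-0.025,-0.012],[0.008,-0.05,-0.024],[0.012,-0.075,-0.036],[0.016,-0.1,-0.048],[0.02,-0.125,-0.06],[0.024,-0.15,-0.072],[0.028,-0.175,-0.084],[0.032,-0.2,-0.096],[0.036,-0.225,-0.11],[0.039,-0.25,-0.115]], gripper=[0,0,0,0,0,0,0,0,0,0])

```text
t: 2.5
eef_pos: [0.4325, 0.1788, 0.2762]
tool_rot: [0.624, 0.613, 0.353, -0.333]
contact_force: [0.6, 0.1, 0.2]
gripper_width: -0.002
```

drive_tool(slide=[[0,0,0]], turn=[[0,0,0]], gripper=[0])

```text
t: 2.6
eef_pos: [0.4279, 0.1883, 0.2736]
tool_rot: [0.628, 0.608, 0.358, -0.328]
contact_force: [1.2, -1.5, 0.8]
gripper_width: 0.003
```

```bash
python3 -c "
from h import *
print(delta((.43,.19,.27),Rt(SL,.03,'y',-1)))
w=bot.read_camera('wrist');save(w['color'],'w1.png');print(bot.get_obs()['q'])"
```

```text
(array([ 2.1,  1.7, -3.6]), array([ 0.005, -0.001, -0.02 ]))
[ 0.69422101 -0.24719365 -1.24217981  2.27280014  0.11439682  0.46971733
 -2.21253827]
```

View pics/w1.png

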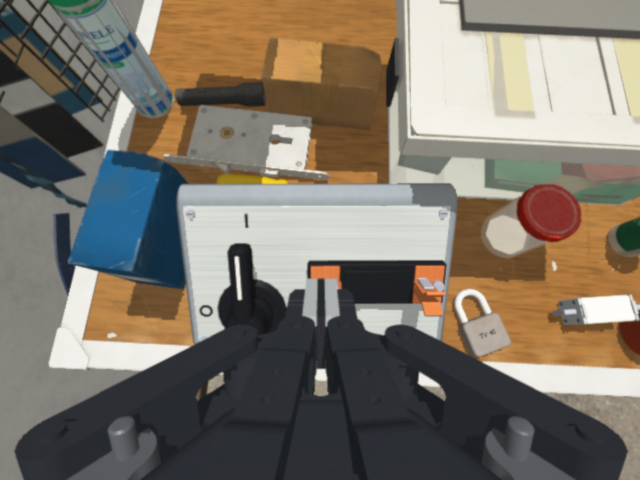

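The wrist view shows the box squarely. The lever is at (240,270), the plinth's rear corners at about (308,261) and (446,261), and the medium link is at right (600,310). Zooming in for corners.

```bash
python3 -c "
from h import *
w=bot.read_camera('wrist');save(w['color'],'w1z.png',(180,180,340,300),5);save(w['color'],'w1y.png',(300,240,460,360),5)
o,R=pose();np.savez('v1.npz',R=w['R'],t=w['t'],cx=w['cx'],cy=w['cy'],fovy=w['fovy'],d=w['dist_coeffs'])"
```

```text
(no output)
```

View pics/w1z.png

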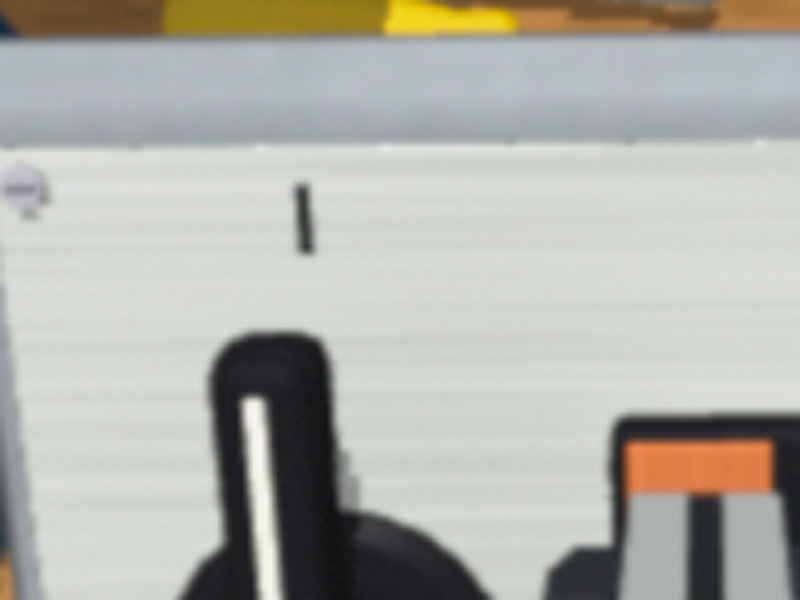

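View pics/w1y.png

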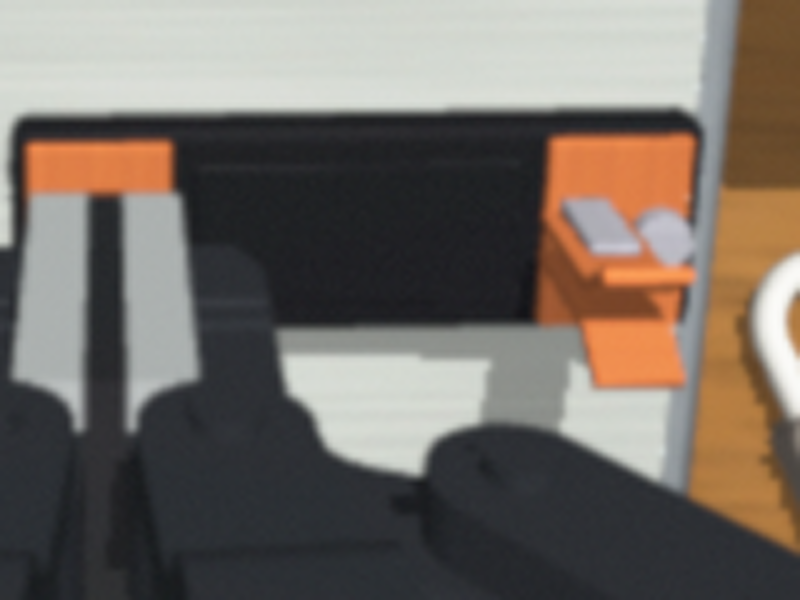

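```bash
cat > m2.py <<'E'
from m import *
np.set_printoptions(precision=4,suppress=True)
v=np.load("v1.npz"); w=dict(R=v["R"],t=v["t"],cx=float(v["cx"]),cy=float(v["cy"]),fovy=float(v["fovy"]),dist_coeffs=v["d"])
wz=lambda U,V:((U+.5)/5-.5+180,(V+.5)/5-.5+180)
wy=lambda U,V:((U+.5)/5-.5+300,(V+.5)/5-.5+240)
def trin(*ob):
    A=np.zeros((3,3));b=np.zeros(3)
    for cam,uv in ob:
        o,d=ray(cam,uv);d/=np.linalg.norm(d);M=np.eye(3)-np.outer(d,d);A+=M;b+=M@o
    X=np.linalg.solve(A,b); return X,[np.round(np.linalg.norm((np.eye(3)-np.outer(d,d))@(X-o))*1e3,1) for o,d in[(ray(cam,uv)[0],ray(cam,uv)[1]/np.linalg.norm(ray(cam,uv)[1])) for cam,uv in ob]]
E
python3 - <<'E'
from m2 import *
print("screwL",trin((w,wz(22,188)),(c,zt(147,275))))
print("screwR",trin((w,(443,213.5)),(c,zt(541,105))))
print("ring",trin((w,(206,310)),(c,zt(222,436))))
print("bar mid",trin((w,wz(304,218)),(c,zt(238,246)),(s,zs(333,191))))
for n,a,b in [("plinth LR",wy(18,122),zt(367,268)),("plinth RR",wy(695,118),zt(580,182)),("RF",wy(688,322),zt(606,250))]: print(n,trin((w,a),(c,b)))
print("rear top edge z.137",onz(w,wz(0,37),.137),onz(w,wz(800,33),.137))
print("ridge",onz(w,wz(0,150),.137),onz(w,wz(640,142),.137))
print("front screws top", [onz(c,zt(*p),.06) for p in((237,497),(628,325))])
E
```

```text
screwL (array([0.5113, 0.3132, 0.1369]), [np.float64(1.2), np.float64(1.2)])
screwR (array([0.5264, 0.0713, 0.1344]), [np.float64(1.6), np.float64(1.6)])
ring (array([0.4322, 0.3047, 0.0674]), [np.float64(0.1), np.float64(0.1)])
bar mid (array([0.5108, 0.2612, 0.1306]), [np.float64(0.9), np.float64(1.0), np.float64(0.4)])
plinth LR (array([0.4753, 0.1994, 0.1207]), [np.float64(1.8), np.float64(1.8)])
plinth RR (array([0.4883, 0.0632, 0.0953]), [np.float64(0.2), np.float64(0.2)])
RF (array([0.4475, 0.0636, 0.085 ]), [np.float64(0.3), np.float64(0.3)])
rear top edge z.137 [0.5428 0.3226 0.137 ] [0.5505 0.1694 0.137 ]
ridge [0.5199 0.3189 0.137 ] [0.5268 0.1989 0.137 ]
front screws top [array([0.3976, 0.3087, 0.06  ]), array([0.409, 0.066, 0.06 ])]
```

```bash
cat >> m2.py <<'E'
O=np.array([.470,.190,0]);YAW=.05
def frame(O,YAW):
    Rz=Ro.from_euler("z",YAW).as_matrix(); L=O+Rz@np.array([-.08,0,.05])
    P=Rz@np.array([[np.cos(SL),0,-np.sin(SL)],[0,1,0],[np.sin(SL),0,np.cos(SL)]])  # cols: up-slope,left,normal
    return L,P
L,P=frame(O,YAW)
def pl(cam,uv,h): # plate coords (upslope, left) mm of ray at height h
    o,d=ray(cam,uv);n=P[:,2];X=o+d*(h-n@(o-L))/(n@d);return np.round(P.T@(X-L)*1e3,1)
def W(u,l,h): return L+P@np.array([u,l,h])/1e3
E
python3 - <<'E'
from m2 import *
print("ridge",pl(w,wz(0,150),0),pl(w,wz(640,142),0))
print("screws w",pl(w,wz(22,188),0),pl(w,(443,213.5),0)," top",[pl(c,zt(*p),0) for p in((147,275),(541,105),(237,497),(628,325))])
print("ring",pl(w,(206,310),0),pl(c,zt(222,436),0),"bar",pl(w,wz(304,218),0),pl(c,zt(238,246),0),pl(s,zs(333,191),0))
print("plate edge w", pl(w,wz(0,290),0), pl(w,wy(685,470),0))
print("plinth w LR,RR",[pl(w,p,.014) for p in(wy(18,122),wy(695,118),wy(688,322))])
print("rear edge at h0",pl(w,wy(22,117),0),pl(w,wy(688,108),0))
print("plinth c",[pl(c,zt(*p),.014) for p in((367,268),(580,182),(605,250),(390,340))])
print("lever w top47: tip, sides",pl(w,wz(275,333),.047),[pl(w,wz(*p),.047) for p in((213,400),(328,400),(335,500),(228,500))])
print("lever c",pl(c,zt(258,272),.047),"knob",pl(c,zt(315,414),.055), pl(s,zs(165,170),.055))
print("jaw copper feet w",[pl(w,wy(*p),.014) for p in((548,140),(695,135),(25,142),(174,142))])
print("expected lips", W(0,0,0))
E
```

```text
ridge [161.3 126.9  -0. ] [162.2   6.1  -0. ]
screws w [154.  123.6  -0. ] [ 156.3 -122.9   -0. ]  top [array([152.1, 120.5,   0. ]), array([ 153.6, -121.2,    0. ]), array([ 16.6, 122.2,   0. ]), array([  15.8, -121.1,    0. ])]
ring [ 55.8 112.5  -0. ] [ 51.9 116.8   0. ] bar [147.8  70.5  -0. ] [147.1  68.1   0. ] [146.3  72.2   0. ]
plate edge w [133.8 130.3  -0. ] [  26. -129.   -0.]
plinth w LR,RR [array([111.1,  10.5,  14. ]), array([ 111.1, -118.1,   14. ]), array([  68.2, -120.8,   14. ])]
rear edge at h0 [106.9  10.4  -0. ] [ 107.9 -121.9    0. ]
plinth c [array([109.1,   7.5,  14. ]), array([ 106. , -123.2,   14. ]), array([  64.2, -122.1,   14. ]), array([66.3, 10.9, 14. ])]
lever w top47: tip, sides [139.8  65.4  47. ] [array([128.1,  76.6,  47. ]), array([128. ,  57.4,  47. ]), array([109.8,  57.4,  47. ]), array([110. ,  75.6,  47. ])]
lever c [136.1  66.7  47. ] knob [53.1 68.2 55. ] [61.4 55.  55. ]
jaw copper feet w [array([106.8, -90.4,  14. ]), array([ 107.7, -118.4,   14. ]), array([107.1,   9.3,  14. ]), array([106.9, -19.1,  14. ])]
expected lips [0.3901 0.186  0.05  ]
```

```bash
cat > arc.py <<'E'
from m2 import *
PV=np.array([56,67.])
def fc(th,side,r=50,gap=0): # side +1: finger behind for ON->OFF ; -1 for OFF->ON
    th=np.radians(th);e=np.array([np.cos(th),np.sin(th)]);n=side*np.array([np.sin(th),-np.cos(th)])
    return PV+r*e+(10+gap+14.5*abs(n[1])+11*abs(n[0]))*n
E
python3 - <<'E'
from arc import *
T=Rt(SL,YAW,'y',-1)
print("carton right side",[onz(c,zt(*p),.13) for p in((72,215),(105,400))],onz(w,(184,200),.13), "box left top", W(80,135,0))
o,R=pose();print(o["eef_pos"])
A=W(116,34,80);print("A",delta(A,T))
A2=W(*fc(0,1,56,8),23);print("down",np.round((A2-A)*1e3,1))
for t in range(0,96,10): print(t,np.round((W(*fc(t,1,54-6*t/90),23)-A2)*1e3,1))
print(np.round((W(*fc(90,1,48,-4),23)-A2)*1e3,1))
E
```

```text
carton right side [array([0.5638, 0.3396, 0.13  ]), array([0.452 , 0.3575, 0.13  ])] [0.5324 0.3194 0.13  ] box left top [0.4511 0.3242 0.0924]
[0.4332 0.1773 0.2767]
A (array([ 11.1,  45.4, -97.4]), array([0.   , 0.001, 0.021]))
down [ 26.8   1.8 -50.5]
0 [-2.1  7.9 -1.1]
10 [ 0.1 16.   0.6]
20 [ 1.2 24.9  1.5]
30 [ 0.9 34.3  1.6]
40 [-1.  43.9  0.8]
50 [-4.5 53.3 -1.2]
60 [-9.7 62.  -4.1]
70 [-16.5  69.5  -8.1]
80 [-24.6  75.2 -13. ]
90 [-33.7  78.9 -18.5]
[-37.1  78.7 -20.7]
```

drive_tool(slide=[[5,22,-48],[11,45,-97],[11,45,-97],[11,45,-97]], turn=[[0,0,0.01],[0,0,0.021],[0,0,0.021],[0,0,0.021]], gripper=[0,0,0,0])

```text
t: 3.4
eef_pos: [0.4355, 0.1856, 0.241]
tool_rot: [0.618, 0.613, 0.361, -0.334]
contact_force: [0.5, -0.2, 1.4]
gripper_width: -0.004
```

Run:
```python
from arc import *
T=Rt(SL,YAW,'y',-1)
o,R=pose();print(o["q"])
A2=W(*fc(0,1,56,8),23);print("down",delta(A2,T))
w2=bot.read_camera("wrist");save(w2["color"],"w2.png")
```

```text
[ 0.1412 -0.0512 -0.8629  2.3159  0.6247  0.5016 -2.7596]
down (array([  36.7,   36.4, -112.2]), array([-0.012, -0.017,  0.006]))
```

View pics/w2.png

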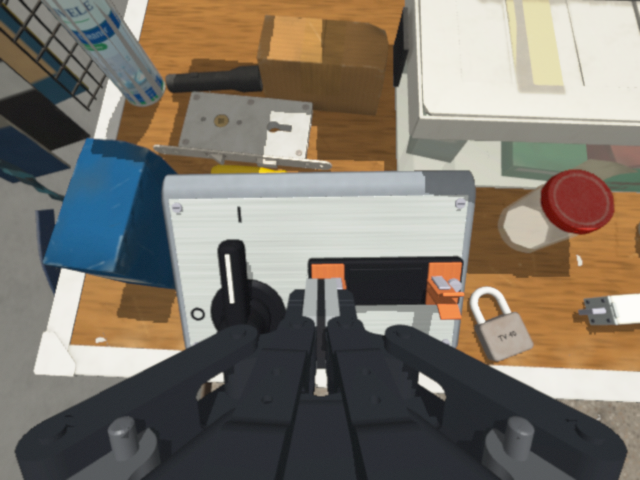

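drive_tool(slide=[[5,18,-20],[5,36,-40],[5,36,-50],[5,36,-50],[5,36,-50]], turn=[[0,0,0],[-0.012,-0.017,0.006],[-0.012,-0.017,0.006],[-0.012,-0.017,0.006],[-0.012,-0.017,0.006]], gripper=[0,0,0,0,0])

```text
t: 4.05
eef_pos: [0.4503, 0.2037, 0.2046]
tool_rot: [0.617, 0.606, 0.37, -0.339]
contact_force: [0.1, 0.7, -0.3]
gripper_width: -0.003
```

Run:
```python
from arc import *
T=Rt(SL,YAW,'y',-1)
o,R=pose();print(o["q"],o["eef_pos"])
A2=W(*fc(0,1,56,8),23);print("down",delta(A2,T))
```

```text
[-0.6343  0.0343 -0.1448  2.3426  0.7872  0.4863 -2.9567] [0.4493 0.2051 0.2039]
down (array([ 21.8,  19.5, -75.1]), array([-0.005, -0.039,  0.001]))
```

```bash
sed -i 's/14.5\*abs(n\[1\])+11\*abs(n\[0\])/11*abs(n[1])+14.5*abs(n[0])/' arc.py
python3 - <<'E'
from arc import *
T=Rt(SL,YAW,'x',1)
print(delta(W(110,34,75),T))
E
```

```text
(array([ -7.3,  17.3, -32.5]), array([-0.811, -0.075,  1.349]))
```

drive_tool(slide=[[0,0,0],[0,5,0],[0,10,0],[0,17,0],[0,17,0],[0,17,0],[0,17,0],[0,17,0],[0,17,0],[0,17,0]], turn=[[-0.073,-0.007,0.121],[-0.146,-0.014,0.243],[-0.219,-0.02,0.364],[-0.292,-0.027,0.486],[-0.365,-0.034,0.607],[-0.438,-0.04,0.728],[-0.51,-0.047,0.85],[-0.584,-0.054,0.971],[-0.657,-0.06,1.093],[-0.73,-0.068,1.214]], gripper=[0,0,0,0,0,0,0,0,0,0])

```text
t: 5.25
eef_pos: [0.4498, 0.2212, 0.2052]
tool_rot: [0.872, 0.055, 0.486, -0.017]
contact_force: [-0.0, 0.5, -0.8]
gripper_width: -0.004
```

Run:
```python
from arc import *
T=Rt(SL,YAW,'x',1)
o,R=pose();print(o["q"],o["eef_pos"])
print(delta(W(110,34,75),T))
```

```text
[-0.6172  0.0527 -0.2218  2.3385  0.8994  0.5158 -1.6923] [0.4497 0.221  0.205 ]
(array([ -7.8,   1.6, -33.1]), array([-0.081, -0.006,  0.136]))
```

Run:
```python
from arc import *
T=Rt(SL,YAW,'x',1)
A2=W(*fc(0,1,54,9),23);print("A2 above",delta(A2+P[:,2]*.05,T),"A2",delta(A2,T)[0],fc(0,1,54,9))
for t in range(0,96,10): print(t,np.round((W(*fc(t,1,54-6*t/90),23)-A2)*1e3,1))
print(np.round((W(*fc(90,1,48,-4),23)-A2)*1e3,1))
```

```text
A2 above (array([ -6.9,   4.4, -34.7]), array([-0.084, -0.007,  0.14 ])) A2 [ 19.6   5.7 -77.1] [110.  37.]
0 [-0.4  9.   0. ]
10 [ 1.4 16.4  1.4]
20 [ 2.3 24.4  2.2]
30 [ 2.1 33.   2.3]
40 [ 0.6 41.8  1.7]
50 [-2.4 50.6  0.1]
60 [-6.9 59.  -2.5]
70 [-13.   66.4  -6. ]
80 [-20.4  72.5 -10.5]
90 [-28.9  76.7 -15.6]
[-32.3  76.5 -17.8]
```

drive_tool(slide=[[-3,2,-15],[-7,4,-35],[-7,4,-35],[6,5,-56],[20,6,-77],[20,6,-77],[20,6,-77]], turn=[[-0.042,-0.003,0.07],[-0.084,-0.007,0.14],[-0.084,-0.007,0.14],[-0.084,-0.007,0.14],[-0.084,-0.007,0.14],[-0.084,-0.007,0.14],[-0.084,-0.007,0.14]], gripper=[0,0,0,0,0,0,0])

```text
t: 6.15
eef_pos: [0.4698, 0.2271, 0.1283]
tool_rot: [0.874, -0.011, 0.485, 0.021]
contact_force: [0.0, 1.2, -0.5]
gripper_width: -0.003
```

Run:
```python
from arc import *
T=Rt(SL,YAW,'x',1)
o,R=pose();print(o["q"],o["eef_pos"])
A2=W(*fc(0,1,54,9),23)
print(delta(A2,T))
w2=bot.read_camera("wrist");save(w2["color"],"w3.png")
save(bot.read_camera("top")["color"],"t3.png",(200,220,360,340),5)
```

```text
[-0.6511  0.2386 -0.1706  2.3717  1.3395  0.4256 -1.9862] [0.4698 0.2275 0.1291]
(array([-0.5, -0.5, -1.3]), array([-0.001,  0.001,  0.001]))
```

View pics/w3.png

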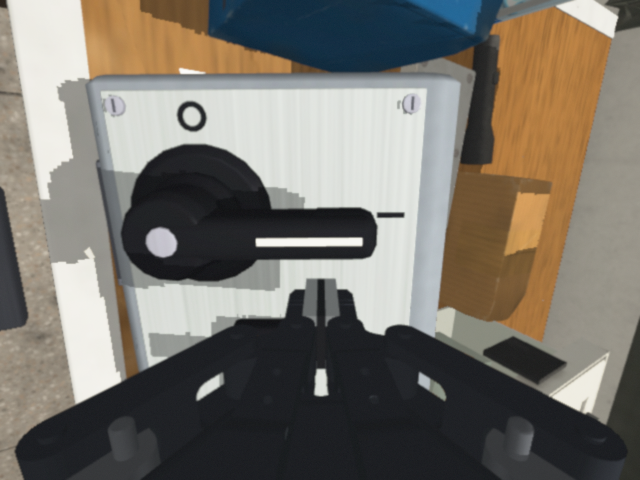

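View pics/t3.png

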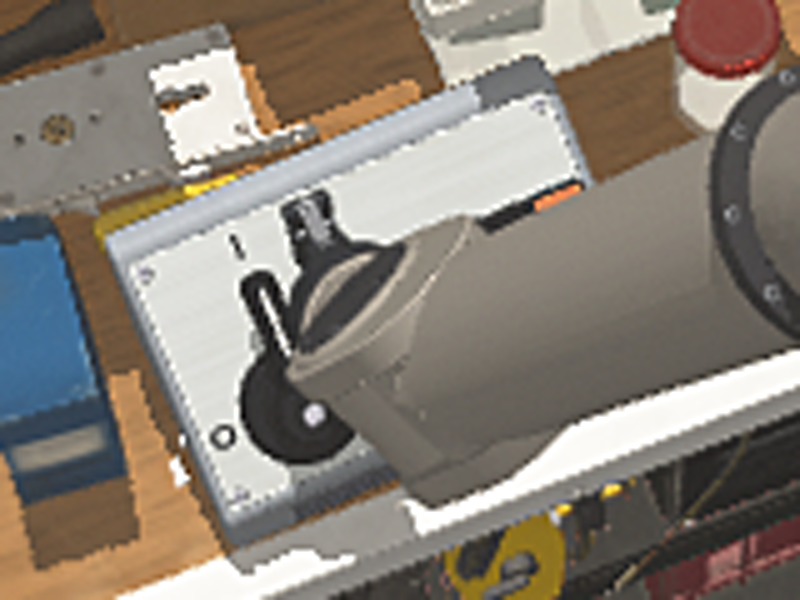

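The closed fingers stand just right of the lever, about (320,300) in the wrist view, clear of the hub. Now I'll sweep the lever to OFF.

drive_tool(slide=[[0,8,0],[1,16,1],[2,24,2],[2,33,2],[1,42,2],[-2,51,0],[-7,59,-2],[-13,66,-6],[-20,72,-10],[-29,76,-15]], turn=[[0,0,0],[0,0,0],[0,0,0],[0,0,0],[0,0,0],[0,0,0],[0,0,0],[0,0,0],[0,0,0],[0,0,0]], gripper=[0,0,0,0,0,0,0,0,0,0])

```text
t: 7.35
eef_pos: [0.44, 0.3066, 0.1143]
tool_rot: [0.875, -0.011, 0.484, 0.024]
contact_force: [0.5, -0.5, 0.4]
gripper_width: -0.003
```

Run:
```python
from arc import *
T=Rt(SL,YAW,'x',1)
o,R=pose();print(o["q"],o["eef_pos"],o["contact_force"])
print(delta(W(*fc(90,1,48,0),23),T),delta(W(*fc(90,1,48,-5),23),T))
w2=bot.read_camera("wrist");save(w2["color"],"w4.png")
```

```text
[-0.784   0.3161 -0.241   2.3143  1.2982  0.539  -2.107 ] [0.4389 0.3064 0.1136] [-0.134   0.7195 -0.7584]
(array([ 1.4, -2.7, -1.4]), array([-0.003,  0.   , -0.005])) (array([-2.8, -2.9, -4. ]), array([-0.003,  0.   , -0.005]))
```

View pics/w4.png

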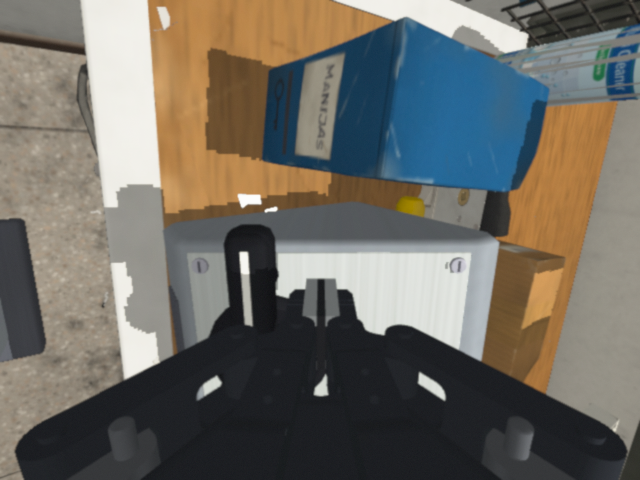

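The lever, at about (250,280), now points to +y. I'll press on downslope to confirm it is at its end stop.

drive_tool(slide=[[-5,-2,-4],[-9,-2,-7],[-12,-2,-9],[-12,-2,-9]], turn=[[0,0,0],[0,0,0],[0,0,0],[0,0,0]], gripper=[0,0,0,0])

```text
t: 7.9
eef_pos: [0.4334, 0.3044, 0.1091]
tool_rot: [0.877, -0.01, 0.48, 0.022]
contact_force: [9.4, -2.0, 12.2]
gripper_width: 0.003
```

drive_tool(slide=[[10,0,8],[-10,-2,42],[-35,-4,80],[-40,-40,120],[-40,-88,140],[-40,-138,150]], turn=[[0,0,0],[0,0,0],[0,0,0],[0,0.08,0],[0,0.2,0],[0,0.3,0]], gripper=[0,0,0,0,0,0])

```text
t: 8.5
eef_pos: [0.3982, 0.2325, 0.2295]
tool_rot: [0.831, -0.015, 0.556, 0.01]
contact_force: [-0.5, -0.5, -0.8]
gripper_width: -0.001
```

Run:
```python
from arc import *
o,R=pose();print(o["q"],o["eef_pos"])
print(delta((.455,-.10,.21),Rt(0,.13,'x',1)))
save(bot.read_camera("top")["color"],"t5.png",(200,220,360,340),5)
```

```text
[-0.6247 -0.0122 -0.2433  2.2629  0.4777  0.6887 -1.1807] [0.4003 0.2296 0.2299]
(array([  54.7, -329.6,  -19.9]), array([-0.016,  0.394,  0.1  ]))
```

View pics/t5.png

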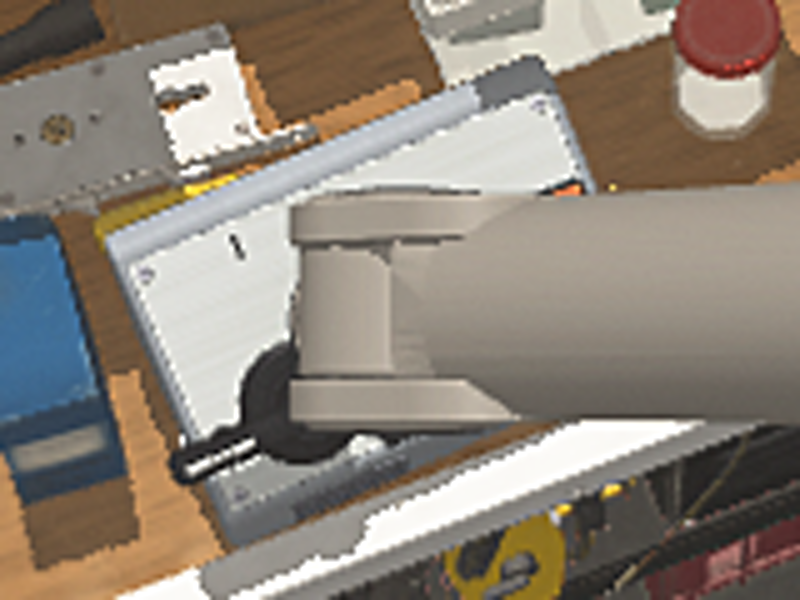

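The lever is OFF at (220,455). Moving over the medium link and opening the gripper.

drive_tool(slide=[[5,-45,0],[10,-93,0],[20,-141,0],[30,-190,-5],[40,-238,-10],[48,-285,-15],[55,-330,-20],[55,-330,-20],[55,-330,-20],[55,-330,-20]], turn=[[0,0.06,0.01],[0,0.12,0.03],[-0.01,0.18,0.04],[-0.01,0.24,0.06],[-0.016,0.3,0.08],[-0.016,0.35,0.09],[-0.016,0.394,0.1],[-0.016,0.394,0.1],[-0.016,0.394,0.1],[-0.016,0.394,0.1]], gripper=[0,0,0,0,0.65,0.65,0.65,0.65,0.65,0.65])

```text
t: 9.65
eef_pos: [0.4544, -0.0984, 0.2081]
tool_rot: [0.705, -0.046, 0.706, 0.046]
contact_force: [-0.6, 0.5, 0.3]
gripper_width: 0.649
```

Run:
```python
from arc import *
o,R=pose();print(o["q"],o["eef_pos"])
w2=bot.read_camera("wrist");save(w2["color"],"w6.png")
np.savez('v2.npz',R=w2['R'],t=w2['t'],cx=w2['cx'],cy=w2['cy'],fovy=w2['fovy'],d=w2['dist_coeffs'])
print(delta((.455,-.151,.12),Rt(0,.13,'x',1)))
```

```text
[-0.1647  0.1534  0.269   2.0794 -0.0519  0.9153  0.2661] [ 0.4545 -0.0974  0.2086]
(array([  0.4, -53.6, -88.8]), array([-0.001,  0.   , -0.003]))
```

View pics/w6.png

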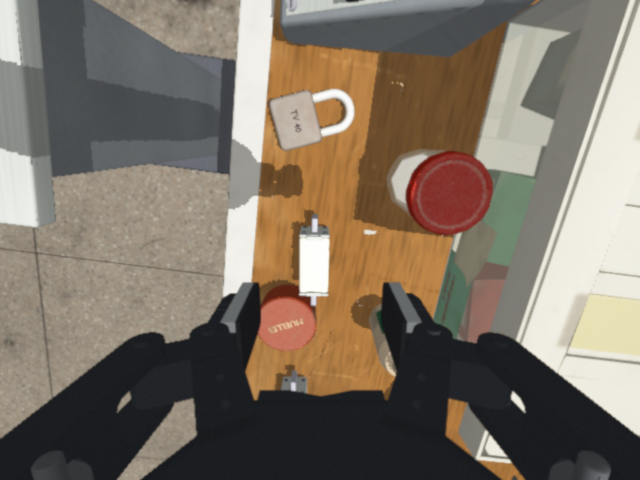

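The view shows the medium link at (314,264) with blades at (314,222) and (313,298), and the tin close by at (287,318). I'll measure the top face and the tin.

Run:
```python
from m2 import *
v=np.load("v2.npz"); w=dict(R=v["R"],t=v["t"],cx=float(v["cx"]),cy=float(v["cy"]),fovy=float(v["fovy"]),dist_coeffs=v["d"])
im=cv2.imread("pics/w6.png")[215:310,285:345]
m=(im.min(2)>200).astype(np.uint8)
ct=max(cv2.findContours(m,0,2)[0],key=cv2.contourArea);r=cv2.minAreaRect(ct);b=cv2.boxPoints(r)+[285,215];print(r)
X=np.array([onz(w,p,.036) for p in b]);print(X,X.mean(0),[np.linalg.norm(X[i]-X[i-1]) for i in range(4)])
cv2.imwrite("pics/w6z.png",cv2.resize(im,None,fx=6,fy=6,interpolation=cv2.INTER_CUBIC))
print("blade ends",onz(w,(315,215.5),.018),onz(w,(313.5,304),.018))
print("tin",onz(w,(287,318),.036))
```

```text
((29.0, 48.5), (57.0, 28.0), 90.0)
[[ 0.4383 -0.1188  0.036 ]
 [ 0.4655 -0.1151  0.036 ]
 [ 0.474  -0.1755  0.036 ]
 [ 0.4454 -0.1793  0.036 ]] [ 0.4558 -0.1472  0.036 ] [np.float64(0.06097215634946789), np.float64(0.02739423892958085), np.float64(0.060956306198172217), np.float64(0.028815395220862683)]
blade ends [ 0.4506 -0.1015  0.018 ] [ 0.4617 -0.2004  0.018 ]
tin [ 0.4353 -0.2109  0.036 ]
```

View pics/w6z.png

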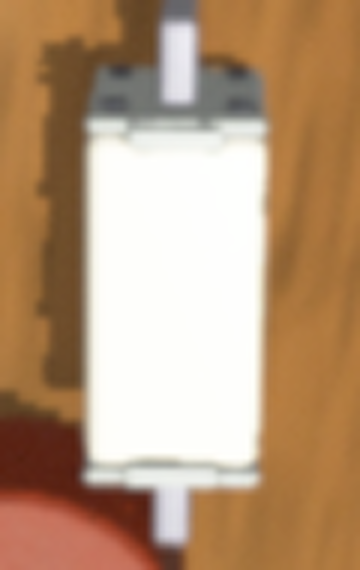

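Run:
```python
from m2 import *
v=np.load("v2.npz"); w=dict(R=v["R"],t=v["t"],cx=float(v["cx"]),cy=float(v["cy"]),fovy=float(v["fovy"]),dist_coeffs=v["d"])
f=lambda U,V:((U+.5)/6-.5+285,(V+.5)/6-.5+215)
X=np.array([onz(w,f(*p),.036) for p in((86,118),(267,118),(260,487),(83,487))])
print(X,X.mean(0),[np.linalg.norm(X[i]-X[i-1]) for i in range(4)])
d=X[0]+X[1]-X[2]-X[3];yaw=np.arctan2(-d[0],d[1]);print("yaw",yaw)
C=X.mean(0)
for z in (.05,.008): print(delta((C[0],C[1],z),Rt(0,yaw,'x',1)))
```

```text
[[ 0.4372 -0.1181  0.036 ]
 [ 0.4664 -0.1142  0.036 ]
 [ 0.4745 -0.1797  0.036 ]
 [ 0.4443 -0.1838  0.036 ]] [ 0.4556 -0.149   0.036 ] [np.float64(0.06598226418903223), np.float64(0.02949500650590046), np.float64(0.06595515271737566), np.float64(0.03046371732440673)]
yaw 0.11478195049466104
(array([   0.9,  -50.6, -159.1]), array([-0.001,  0.001, -0.017]))
(array([   0.9,  -50.6, -201.1]), array([-0.001,  0.001, -0.017]))
```

drive_tool(slide=[[0,-25,-40],[1,-51,-80],[1,-51,-125],[1,-51,-160],[1,-51,-160],[1,-51,-182],[1,-51,-203],[1,-51,-203],[1,-51,-203]], turn=[[0,0,-0.01],[0,0,-0.017],[0,0,-0.017],[0,0,-0.017],[0,0,-0.017],[0,0,-0.017],[0,0,-0.017],[0,0,-0.017],[0,0,-0.017]], gripper=[0.65,0.65,0.65,0.65,0.65,0.65,0.65,0.65,0.65])

```text
t: 10.9
eef_pos: [0.4566, -0.1494, 0.0076]
tool_rot: [0.707, -0.041, 0.705, 0.041]
contact_force: [0.2, 0.8, -0.1]
gripper_width: 0.651
```

Run:
```python
from m2 import *
print(delta((.4556,-.149,.006),Rt(0,.115,'x',1)),bot.get_obs()["q"])
w2=bot.read_camera("wrist");save(w2["color"],"w7.png")
```

```text
(array([-1.4,  0.5, -1.9]), array([-0.   ,  0.004, -0.   ])) [ 0.0209  0.5252  0.2041  2.1798 -0.2367  0.4533  0.5264]
```

View pics/w7.png

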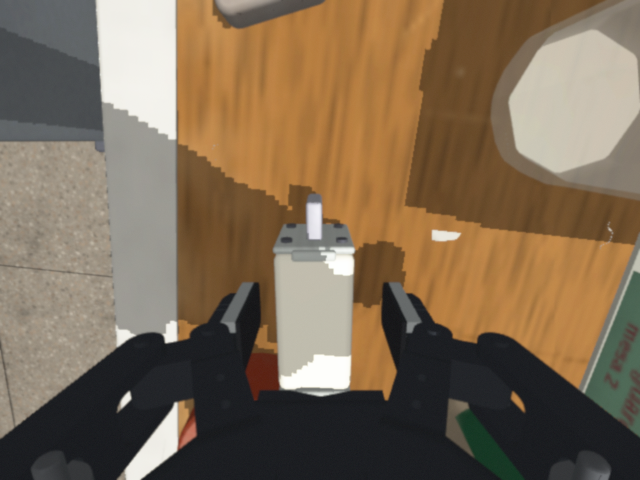

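Both fingers straddle the link body, which spans columns 275–353, with clearance on each side. Now I'll grip.

drive_tool(slide=[[-1,0,-1],[-1,0,-1],[-1,0,-1],[-1,0,-1],[-1,0,-1],[-1,0,-1],[-1,0,-1]], turn=[[0,0,0],[0,0,0],[0,0,0],[0,0,0],[0,0,0],[0,0,0],[0,0,0]], gripper=[0.2,0.2,0.2,0.2,0.2,0.2,0.2], squeeze=80)

```text
t: 11.75
eef_pos: [0.4562, -0.1496, 0.0077]
tool_rot: [0.707, -0.041, 0.704, 0.041]
contact_force: [-2.1, 0.2, 11.0]
gripper_width: 0.339
```

Run:
```python
from m2 import *
o,R=pose();print(o["eef_pos"],R.as_matrix(),o["gripper_width"])
w2=bot.read_camera("wrist");save(w2["color"],"w8.png")
np.savez('v3.npz',R=w2['R'],t=w2['t'],cx=w2['cx'],cy=w2['cy'],fovy=w2['fovy'],d=w2['dist_coeffs'],tcp=o["eef_pos"],Rt=R.as_matrix())
```

```text
[ 0.4562 -0.1496  0.0077] [[ 0.0043 -0.1148  0.9934]
 [ 0.0006  0.9934  0.1148]
 [-1.      0.0001  0.0043]] 0.33695889125182127
```

View pics/w8.png

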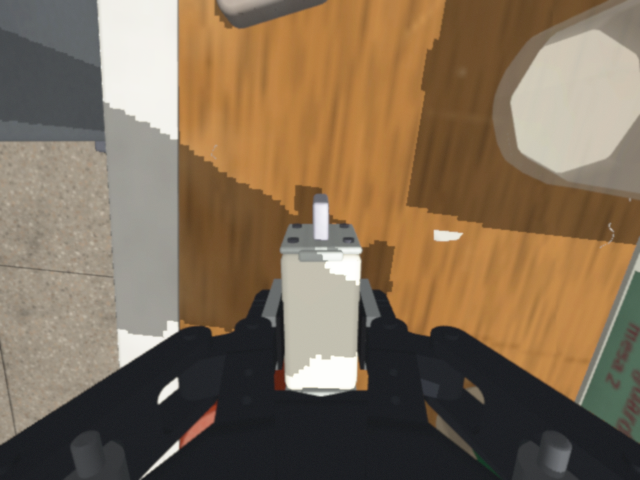

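```bash
cat > seat.py <<'E'
from m2 import *
T=Rt(SL,YAW,'x',1)
OFF=np.array([.0077,.0007,0])
def tcp(u,l,h): return W(u,l,h)-T.apply(OFF)
E
python3 - <<'E'
from seat import *
print(tcp(88,-55,14),tcp(88,-55,84)); print(delta(tcp(88,-55,94),T))
E
```

```text
[0.4559 0.1335 0.115 ] [0.4189 0.1317 0.1744]
(array([-42.6, 281. , 175.2]), array([ 0.046, -0.552, -0.063]))
```

drive_tool(slide=[[0,0,10],[0,0,30],[0,0,70],[0,0,110]], turn=[[0,0,0],[0,0,0],[0,0,0],[0,0,0]], gripper=[0.2,0.2,0.2,0.2])

```text
t: 12.4
eef_pos: [0.4552, -0.1495, 0.1189]
tool_rot: [0.707, -0.04, 0.705, 0.041]
contact_force: [1.4, 0.7, -2.8]
gripper_width: 0.341
```

Run:
```python
from seat import *
o,R=pose();print(o["contact_force"],o["torque"],o["gripper_width"])
print(delta(tcp(88,-55,94),T))
w2=bot.read_camera("wrist");save(w2["color"],"w9.png")
```

```text
[ 1.3983 -0.4955 -1.3981] [-0.0328 -0.0816  0.0627] 0.33646787876438505
(array([-45.7, 282. ,  60.3]), array([ 0.047, -0.544, -0.062]))
```

View pics/w9.png

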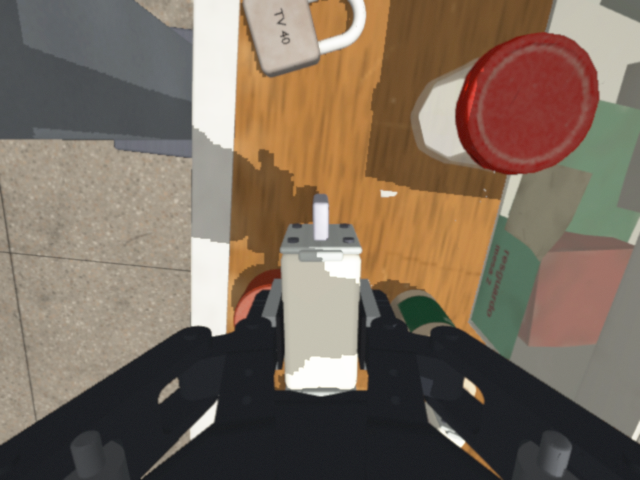

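drive_tool(slide=[[-10,30,45],[-20,70,75],[-30,115,90],[-40,160,95],[-46,205,90],[-46,245,80],[-46,282,70],[-46,282,60],[-46,282,60],[-46,282,60]], turn=[[0.007,-0.08,-0.009],[0.014,-0.16,-0.018],[0.02,-0.24,-0.027],[0.027,-0.32,-0.036],[0.034,-0.4,-0.045],[0.041,-0.48,-0.054],[0.047,-0.544,-0.062],[0.047,-0.544,-0.062],[0.047,-0.544,-0.062],[0.047,-0.544,-0.062]], gripper=[0.2,0.2,0.2,0.2,0.2,0.2,0.2,0.2,0.2,0.2])

```text
t: 13.55
eef_pos: [0.4196, 0.0737, 0.2166]
tool_rot: [0.863, -0.019, 0.505, 0.02]
contact_force: [-0.2, -0.4, -1.9]
gripper_width: 0.335
```

```bash
cat > snap.py <<'E'
import sys
from seat import *
n=sys.argv[1]
o,R=pose();print(o["q"],o["contact_force"],o["eef_pos"])
w2=bot.read_camera("wrist");save(w2["color"],n+".png")
np.savez(n+'.npz',R=w2['R'],t=w2['t'],cx=w2['cx'],cy=w2['cy'],fovy=w2['fovy'],d=w2['dist_coeffs'],tcp=o["eef_pos"],Rt=R.as_matrix())
print("to h94",delta(tcp(88,-55,94),T),"h64",delta(tcp(88,-55,64),T)[0],"h14",delta(tcp(88,-55,14),T)[0])
E
python3 snap.py s1
```

```text
[ 0.5167 -0.1462 -0.882   2.4295  0.1848  0.3282 -0.4911] [-0.3175 -1.829  -2.7086] [0.4193 0.0735 0.2162]
to h94 (array([ -6.2,  59.1, -33.8]), array([ 0.015, -0.047, -0.002])) h64 [  9.7  59.9 -59.2] h14 [  36.2   61.3 -101.6]
```

View pics/s1.png

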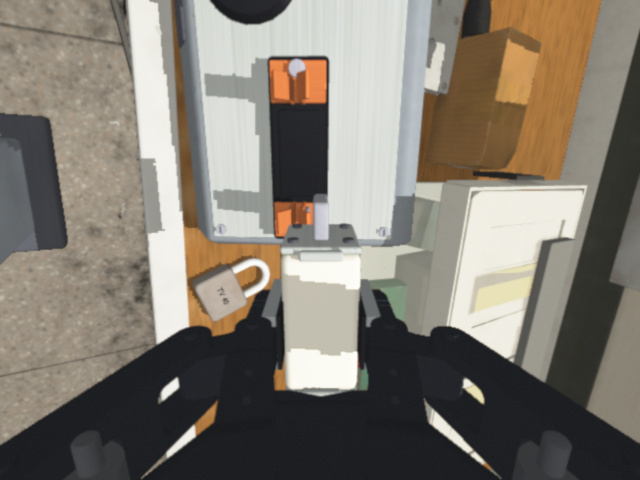

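drive_tool(slide=[[4,15,-5],[6,30,-20],[6,45,-35],[5,60,-51],[5,60,-51],[5,60,-51],[5,60,-51]], turn=[[0.015,-0.047,-0.002],[0.015,-0.047,-0.002],[0.015,-0.047,-0.002],[0.015,-0.047,-0.002],[0.015,-0.047,-0.002],[0.015,-0.047,-0.002],[0.015,-0.047,-0.002]], gripper=[0.2,0.2,0.2,0.2,0.2,0.2,0.2])

```text
t: 14.4
eef_pos: [0.4328, 0.1353, 0.169]
tool_rot: [0.872, -0.013, 0.489, 0.02]
contact_force: [-0.4, -0.4, -2.9]
gripper_width: 0.337
```

```bash
python3 snap.py s2
python3 - <<'E'
import cv2
im=cv2.imread("pics/s2.png");cv2.imwrite("pics/s2z.png",cv2.resize(im[150:310,220:420],None,fx=3.7,fy=3.7,interpolation=cv2.INTER_CUBIC))
im=cv2.imread("pics/s1.png");cv2.imwrite("pics/s1z.png",cv2.resize(im[45:245,250:350],None,fx=3,fy=3,interpolation=cv2.INTER_CUBIC))
E
```

```text
[ 0.694   0.2124 -1.4014  2.4347  1.2628  0.5362 -1.6912] [-1.0106 -0.0597 -3.6965] [0.4324 0.1372 0.1689]
to h94 (array([-18.1,  -4.9,  14.1]), array([ 0.003, -0.013, -0.   ])) h64 [ -2.3  -4.1 -11.4] h14 [ 24.2  -2.7 -53.8]
```

View pics/s2.png

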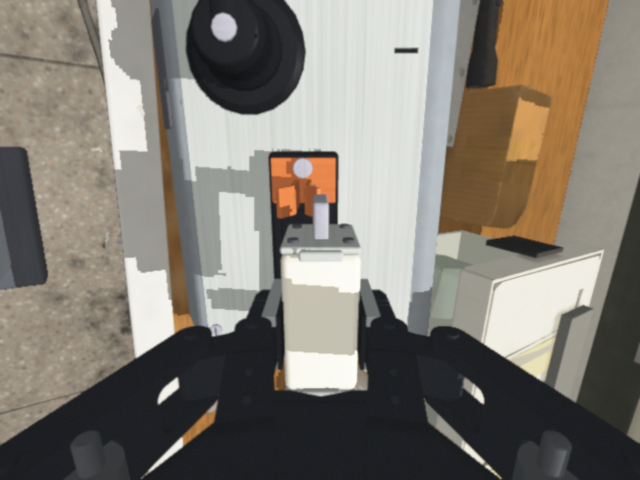

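View pics/s1z.png

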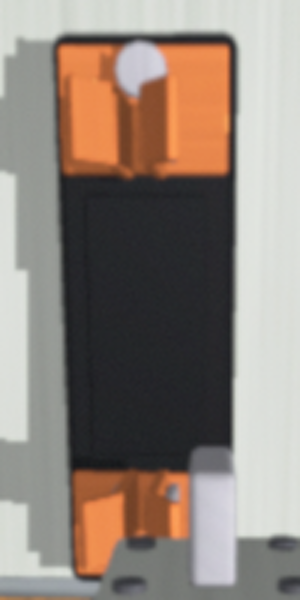

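The wrist view shows the blade tip at (321,198), a little upslope of the left jaw gap at (303,195). The arm is near two joint limits, so I'll continue in small steps down to h64.

drive_tool(slide=[[-1,-2,-4],[-2,-4,-8],[-2,-4,-8],[-2,-4,-8]], turn=[[0.001,-0.005,0],[0.003,-0.013,0],[0.003,-0.013,0],[0.003,-0.013,0]], gripper=[0.2,0.2,0.2,0.2])

```text
t: 14.95
eef_pos: [0.4365, 0.1348, 0.1646]
tool_rot: [0.872, -0.013, 0.488, 0.02]
contact_force: [0.2, -0.3, -1.7]
gripper_width: 0.335
```

```bash
python3 snap.py s3
python3 - <<'E'
import cv2
im=cv2.imread("pics/s3.png");cv2.imwrite("pics/s3z.png",cv2.resize(im[140:300,220:420],None,fx=3.7,fy=3.7,interpolation=cv2.INTER_CUBIC))
E
```

```text
[ 0.6879  0.2537 -1.4079  2.4351  1.3173  0.5756 -1.7337] [ 0.1882 -0.3925 -1.2229] [0.4367 0.135  0.1649]
to h94 (array([-23.1,  -3.8,  17.9]), array([ 0.004, -0.007,  0.002])) h64 [-7.2 -3.  -7.6] h14 [ 19.2  -1.7 -50. ]
```

View pics/s3z.png

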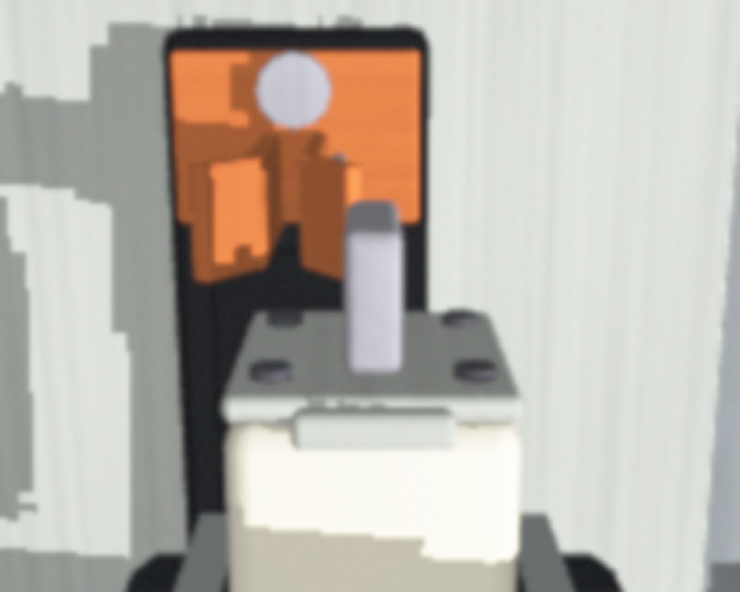

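The arm is jammed against joint limits (q2≈-1.41, q3≈2.44) with the elbow to the wrong side. I'll fit a quick kinematic model to the logged poses to see which elbow posture reaches the seat.

```bash
cat > fk.py <<'E'
import numpy as np, itertools
from scipy.spatial.transform import Rotation as Ro
from scipy.optimize import least_squares
D=[([1.16982,.47782,.02238,1.55649,-.0115,1.1093,-.0831],[.19466,-.64568,.2303],[.567036,.422047,.568168,-.421345]),
([.69422,-.24719,-1.24218,2.2728,.1144,.46972,-2.21254],[.4279,.1883,.2736],[.628,.608,.358,-.328]),
([.1412,-.0512,-.8629,2.3159,.6247,.5016,-2.7596],[.4355,.1856,.241],[.618,.613,.361,-.334]),
([-.6343,.0343,-.1448,2.3426,.7872,.4863,-2.9567],[.4493,.2051,.2039],[.617,.606,.37,-.339]),
([-.6172,.0527,-.2218,2.3385,.8994,.5158,-1.6923],[.4497,.221,.205],[.872,.055,.486,-.017]),
([-.6511,.2386,-.1706,2.3717,1.3395,.4256,-1.9862],[.4698,.2275,.1291],[.874,-.011,.485,.021]),
([-.784,.3161,-.241,2.3143,1.2982,.539,-2.107],[.4389,.3064,.1136],[.875,-.011,.484,.024]),
([-.6247,-.0122,-.2433,2.2629,.4777,.6887,-1.1807],[.4003,.2296,.2299],[.831,-.015,.556,.01]),
([-.1647,.1534,.269,2.0794,-.0519,.9153,.2661],[.4545,-.0974,.2086],[.705,-.046,.706,.046]),
([.0209,.5252,.2041,2.1798,-.2367,.4533,.5264],[.4566,-.1494,.0076],[.707,-.041,.705,.041]),
([.5167,-.1462,-.882,2.4295,.1848,.3282,-.4911],[.4193,.0735,.2162],[.863,-.019,.505,.02]),
([.694,.2124,-1.4014,2.4347,1.2628,.5362,-1.6912],[.4324,.1372,.1689],[.872,-.013,.489,.02]),
([.6879,.2537,-1.4079,2.4351,1.3173,.5756,-1.7337],[.4367,.135,.1649],[.872,-.013,.488,.02])]
Q=np.array([d[0] for d in D]);X=np.array([d[1] for d in D]);RR=Ro.from_quat([[d[2][1],d[2][2],d[2][3],d[2][0]] for d in D])
# p: base yaw, base h, then offsets ; axes z y z y z y z
def fk(p,s,Q):
    Q=np.atleast_2d(Q); n=len(Q)
    R=Ro.from_euler("z",np.full(n,p[0])); x=np.tile([0,0,p[1]],(n,1)).astype(float)
    tr=[(0,0,0),(0,0,p[2]),(p[3],0,0),(p[4],0,p[5]),(0,0,0),(p[6],0,p[7]),(0,0,p[8])]
    for i,a in enumerate("zyzyzyz"):
        R=R*Ro.from_euler(a,s[i]*Q[:,i]); x=x+R.apply(np.tile(tr[i],(n,1)))
    return x,R*Ro.from_rotvec(p[9:12])
def fit():
    best=None
    for s in itertools.product([1,-1],repeat=7):
        for b in (0,np.pi/2,np.pi,-np.pi/2):
          for tool in ([0,np.pi/2,0],):
            p0=np.array([b,.3,.3,0.05,-.05,.34,0.07,0,.3]+[0,-1.57,0])
            # initial tool rot from first datum
            p1=p0.copy();p1[9:]=0; x,R=fk(p1,s,Q); 
            rel=R.inv()*RR; m=rel.mean(); e=np.linalg.norm((rel*m.inv()).as_rotvec(),axis=1).mean()
            # refine base yaw only by orientation
            if best is None or e<best[0]: best=(e,s,b,m.as_rotvec())
            L.append((e,s,b,m.as_rotvec()))
    return best
L=[]
if __name__=="__main__":
    fit();L.sort(key=lambda t:t[0])
    out=[]
    for e,s,b,m in L[:12]:
        f=lambda p:np.r_[(lambda a:np.r_[((a[0]-X)*5).ravel(),(a[1].inv()*RR).as_rotvec().ravel()])(fk(p,s,Q))]
        p0=np.r_[[b,.3,.3,.05,-.05,.34,.07,0,-.3 if 0 else .3],m]
        r=least_squares(f,p0); 
        print(round(e,3),s,b,r.cost, np.abs((fk(r.x,s,Q)[0]-X)).max(), np.round(r.x,4)); out.append((r.cost,s,r.x))
    o=min(out,key=lambda t:t[0]); np.savez("fk.npz",s=o[1],p=o[2])
E
python3 fk.py
```

```text
0.004 (-1, 1, -1, 1, -1, 1, -1) 0 0.04909360140134356 0.020859261504603654 [-1.12600e-01  2.57900e-01  5.56000e-01  1.00000e-03 -5.90000e-03
  4.76700e-01  5.90000e-03 -2.09026e+01  2.12131e+01 -1.02400e-01
 -1.55510e+00 -5.52000e-02]
0.004 (-1, -1, -1, -1, -1, -1, -1) 3.141592653589793 0.04909360140134119 0.020859257714421264 [ 3.02900e+00  2.57900e-01  5.56000e-01 -1.00000e-03  5.90000e-03
  4.76700e-01 -5.90000e-03  3.06298e+01 -3.03193e+01 -2.23830e+00
  1.47400e-01 -2.27010e+00]
0.402 (-1, 1, -1, -1, -1, -1, -1) 3.141592653589793 4.565840927453206 0.2738793427846567 [  2.8731   0.3495  -0.4043  -0.9409  -0.1974  -0.1624  -0.1761  70.3965
 -70.6836   1.8026  -0.4045   2.4188]
0.402 (-1, -1, -1, 1, -1, 1, -1) 0 4.565840927451815 0.2738792337362313 [ -0.2684   0.3495  -0.4043   0.9409   0.1974  -0.1624   0.1761  26.1279
 -26.415   -0.2854  -1.2718  -0.1053]
0.464 (-1, 1, -1, 1, -1, 1, -1) -1.5707963267948966 0.04909360140134293 0.020859259439775346 [-1.12600e-01  2.57900e-01  5.56000e-01  1.00000e-03 -5.90000e-03
  4.76700e-01  5.90000e-03  1.86482e+01 -1.83377e+01 -1.02400e-01
 -1
[... 955 characters left out ...]
026  -0.4045   2.4188]
0.486 (-1, -1, -1, 1, -1, 1, -1) -1.5707963267948966 4.565840927454492 0.27387924722529894 [ -0.2684   0.3495  -0.4043   0.9409   0.1974  -0.1624   0.1761  82.4469
 -82.734   -0.2854  -1.2718  -0.1053]
0.636 (-1, -1, -1, 1, -1, 1, -1) 1.5707963267948966 4.565840927453893 0.27387922644732404 [-2.684000e-01  3.495000e-01 -4.043000e-01  9.409000e-01  1.974000e-01
 -1.624000e-01  1.761000e-01  1.210007e+02 -1.212879e+02 -2.854000e-01
 -1.271800e+00 -1.053000e-01]
0.636 (-1, 1, -1, -1, -1, -1, -1) -1.5707963267948966 4.565840927454857 0.2738791761211808 [  -3.41      0.3495   -0.4043   -0.9409   -0.1974   -0.1624   -0.1761
  132.1783 -132.4654   -1.9187    0.4306   -2.5745]
```

```bash
cat > fk2.py <<'E'
from fk import *
s=[-1,1,-1,1,-1,1,-1]
def rots(Q):
    Q=np.atleast_2d(Q);R=Ro.identity(len(Q));out=[R]
    for i,a in enumerate("zyzyzyz"): R=R*Ro.from_euler(a,s[i]*Q[:,i]); out.append(R)
    return out
rs=rots(Q);TR=(rs[7].inv()*RR).mean()
A=np.concatenate([r.as_matrix() for r in rs],axis=2).reshape(len(Q)*3,24)
t=np.linalg.lstsq(np.r_[A,1e-3*np.eye(24)],np.r_[X.ravel(),np.zeros(24)],rcond=None)[0]
if __name__=="__main__":
    np.set_printoptions(precision=4,suppress=True)
    print(t.reshape(8,3)); print((A@t-X.ravel()).reshape(-1,3)*1e3); print(TR.as_matrix())
def FK(q):
    r=rots(q); return sum(r[i].apply(t[3*i:3*i+3])[0] for i in range(8)), (r[7]*TR)[0]
LO=np.array([-2.96,-.34,-1.41,.24,-1.37,.17,-2.96]);HI=np.array([2.96,2.1,1.46,2.44,4.51,1.92,2.96])
def ik(pos,Rt,q0,mid=None,k=0):
    def f(q):
        x,R=FK(q); e=np.r_[(x-pos)*10,(R.inv()*Rt).as_rotvec()*3]
        return np.r_[e,k*(q-mid)] if mid is not None else e
    return least_squares(f,np.clip(q0,LO+1e-3,HI-1e-3),bounds=(LO,HI))
E
python3 fk2.py
```

```text
[[-0.0005 -0.0005  0.1435]
 [ 0.0003 -0.0156  0.1435]
 [-0.001  -0.0156  0.2706]
 [ 0.0012 -0.0153  0.2706]
 [-0.0024 -0.0153  0.2361]
 [ 0.0016  0.0001  0.2361]
 [ 0.      0.0001  0.1635]
 [ 0.0004 -0.      0.1635]]
[[-0.0051  0.0155 -0.0135]
 [ 1.0733 -3.2262  0.888 ]
 [-1.7428  3.1387 -0.019 ]
 [ 0.2578  0.0893  0.0172]
 [ 0.0166 -0.3271 -0.1884]
 [ 0.8346 -0.4198 -0.0933]
 [ 0.7245 -0.1667 -0.1448]
 [-0.7252 -0.1601 -0.3084]
 [-0.0973 -0.0184 -0.062 ]
 [ 0.5705 -0.0199  0.0041]
 [-0.9394  0.7265 -0.3916]
 [-0.0192  0.1997  0.1181]
 [ 0.0517  0.1682  0.1934]]
[[ 0.0003 -0.0001 -1.    ]
 [-0.      1.     -0.0001]
 [ 1.      0.      0.0003]]
```

The model fits to under 1 mm. With the tool straight along the plate normal, the seat needs q3≈2.5 against a limit of 2.44, so it is out of reach. Leaning the tool sideways about the jaw axis should fix that, so I'll check how much lean is needed.

```bash
cat > lean.py <<'E'
from seat import *
from fk2 import ik,FK,LO,HI
def leanR(base,phi): # rotate tool about its z (jaw axis) so its back leans to +y
    return base*Ro.from_euler("z",phi)
H=.0187
def tcpL(seatpt,F,phi,a):
    # F: fuse frame Rotation with cols x,y,z ; tool = F-aligned; a: height of grasp point above underside; returns tcp, R
    M=F.as_matrix(); x=-M[:,2];y=M[:,1];z=np.cross(x,y)
    d=x*np.cos(phi)-y*np.sin(phi)   # tool x, points down and to -y => back to +y
    yy=np.cross(z,d); R=Ro.from_matrix(np.array([d,yy,z]).T)
    return seatpt+M[:,2]*a+d*H, R
FS=Ro.from_matrix(P)
E
python3 - <<'E'
from lean import *
from fk2 import *
np.set_printoptions(precision=3,suppress=True)
g=bot.get_obs()["q"]
for phi in(15,20,25,30):
  for h in (14,84):
    p,R=tcpL(W(88,-55,h),FS,np.radians(phi),.028)
    for q0 in ([-.6,.2,-.2,2.35,1.3,.45,-1.9],[.6,.25,-1.2,2.3,1.3,.5,-1.7],[0,.2,-.5,2.2,1,.5,-1.5]):
        r=ik(p,R,np.array(q0)); print(phi,h,round(r.cost,6),r.x)
E
```

```text
15 14 0.0 [-0.589  0.269 -0.243  2.42   1.275  0.671 -1.965]
15 14 0.0 [-0.056  0.369 -0.841  2.388  1.356  0.875 -1.991]
15 14 0.0 [-0.311  0.304 -0.551  2.403  1.312  0.762 -1.979]
15 84 0.0 [-0.655  0.081 -0.24   2.435  1.013  0.737 -1.732]
15 84 0.0 [ 0.404  0.351 -1.407  2.387  1.216  1.044 -1.855]
15 84 0.0 [-0.317  0.109 -0.587  2.416  1.046  0.773 -1.751]
20 14 0.0 [-0.678  0.305 -0.194  2.388  1.2    0.76  -1.946]
20 14 0.0 [ 0.091  0.529 -1.098  2.344  1.365  1.157 -2.012]
20 14 0.0 [-0.314  0.356 -0.605  2.365  1.264  0.897 -1.978]
20 84 0.0 [-0.685  0.13  -0.258  2.402  0.994  0.848 -1.764]
20 84 0.0 [ 0.108  0.28  -1.12   2.362  1.132  1.046 -1.852]
20 84 0.0 [-0.391  0.157 -0.567  2.385  1.03   0.893 -1.788]
25 14 0.0 [-0.736  0.347 -0.171  2.352  1.14   0.851 -1.935]
25 14 0.0 [ 0.052  0.604 -1.119  2.307  1.341  1.31  -2.032]
25 14 0.0 [-0.277  0.425 -0.699  2.323  1.238  1.052 -1.991]
25 84 0.0 [-0.749  0.179 -0.231  2.37   0.971  0.945 -1.787]
25 84 0.0 [-0.03   0.32  -1.029  2.331  1.105  1.155 -1.883]
25 84 0.0 [-0.422  0.215 -0.584  2.35   1.019  1.014 -1.823]
30 14 0.0 [-0.787  0.393 -0.147  2.314  1.087  0.937 -1.926]
30 14 0.0 [-0.042  0.625 -1.05   2.269  1.295  1.384 -2.043]
30 14 0.0 [-0.55   0.419 -0.42   2.298  1.142  1.04  -1.964]
30 84 0.0 [-0.098  0.385 -1.009  2.296  1.094  1.283 -1.921]
30 84 0.0 [-0.181  0.348 -0.906  2.3    1.07   1.236 -1.902]
30 84 0.0 [-0.496  0.266 -0.544  2.317  0.998  1.115 -1.848]
```

Run:
```python
from lean import *
print(delta((.456,-.14,.06),Rt(0,.115,'x',1)),bot.get_obs()["eef_pos"])
```

```text
(array([  19.2, -275.4, -105. ]), array([-0.042,  0.55 ,  0.064])) [0.4368 0.1354 0.165 ]
```

drive_tool(slide=[[0,-10,35],[0,-40,60],[0,-85,70],[5,-130,65],[10,-175,50],[15,-215,20],[19,-250,-20],[19,-275,-60],[19,-275,-105],[19,-275,-105]], turn=[[0,0,0],[-0.004,0.05,0.006],[-0.01,0.13,0.015],[-0.016,0.21,0.024],[-0.022,0.29,0.034],[-0.03,0.4,0.045],[-0.036,0.48,0.055],[-0.042,0.55,0.064],[-0.042,0.55,0.064],[-0.042,0.55,0.064]], gripper=[0.2,0.2,0.2,0.2,0.2,0.2,0.2,0.2,0.2,0.2])

```text
t: 16.3
eef_pos: [0.4565, -0.1382, 0.0626]
tool_rot: [0.706, -0.04, 0.706, 0.04]
contact_force: [0.6, 0.7, -1.0]
gripper_width: 0.339
```

Run:
```python
from lean import *
print(delta((.456,-.14,.012),Rt(0,.115,'x',1)),bot.get_obs()["eef_pos"],bot.get_obs()["q"])
```

```text
(array([  4.3,   0.5, -47.1]), array([-0.002, -0.009,  0.006])) [ 0.4517 -0.1405  0.0591] [ 0.9251  0.5957 -0.9408  2.1115  0.6905  0.7895 -0.3467]
```

drive_tool(slide=[[4,0,-20],[4,0,-40],[4,0,-47],[4,0,-49],[4,0,-51],[4,0,-51]], turn=[[0,0,0],[0,-0.009,0.006],[0,-0.009,0.006],[0,-0.009,0.006],[0,-0.009,0.006],[0,-0.009,0.006]], gripper=[0.2,0.2,0.2,0.2,0.2,0.2])

```text
t: 17.0
eef_pos: [0.4564, -0.1405, 0.0089]
tool_rot: [0.706, -0.04, 0.706, 0.041]
contact_force: [-0.1, -0.5, -2.0]
gripper_width: 0.337
```

Run:
```python
from lean import *
print(delta((.456,-.14,.008),Rt(0,.115,'x',1)),bot.get_obs()["eef_pos"],bot.get_obs()["q"],bot.get_obs()["contact_force"])
```

```text
(array([-0.3,  0.6, -0.8]), array([-0.001,  0.001,  0.   ])) [ 0.4563 -0.1406  0.0088] [ 0.8515  0.6722 -0.8515  2.13    0.8092  0.7016 -0.438 ] [ 0.6713  0.0038 -2.6287]
```

drive_tool(slide=[[0,0,-2],[0,0,-2],[0,0,-2],[0,0,-2],[0,0,-2],[0,0,30],[0,0,70]], turn=[[0,0,0],[0,0,0],[0,0,0],[0,0,0],[0,0,0],[0,0,0],[0,0,0]], gripper=[0.2,0.65,0.65,0.65,0.65,0.65,0.65])

```text
t: 17.8
eef_pos: [0.455, -0.1401, 0.0785]
tool_rot: [0.705, -0.04, 0.707, 0.042]
contact_force: [1.0, -0.9, -0.5]
gripper_width: 0.65
```

Run:
```python
from lean import *
o,R=pose();print(o["eef_pos"],o["q"])
w2=bot.read_camera("wrist");save(w2["color"],"w10.png")
save(w2["color"],"w10z.png",(270,180,370,400),2.7)
np.savez('v4.npz',R=w2['R'],t=w2['t'],cx=w2['cx'],cy=w2['cy'],fovy=w2['fovy'],d=w2['dist_coeffs'])
```

```text
[ 0.4593 -0.1406  0.0826] [ 0.9538  0.563  -0.9778  2.0939  0.6533  0.8153 -0.3091]
```

View pics/w10.png

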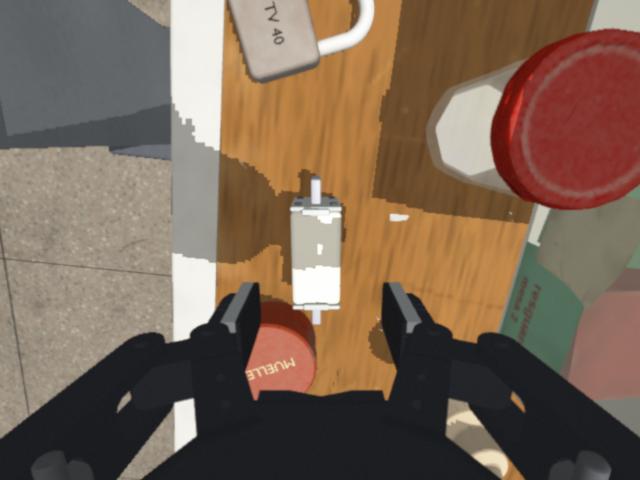

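The link stands upright on the bench, body from (291,209) to (341,309). I'll measure it and compute the leaned grasp.

Run:
```python
from lean import *
v=np.load("v4.npz"); w=dict(R=v["R"],t=v["t"],cx=float(v["cx"]),cy=float(v["cy"]),fovy=float(v["fovy"]),dist_coeffs=v["d"])
X=np.array([onz(w,p,.036) for p in((291,208),(341.5,208),(341,309),(292.5,310))]);C=X.mean(0)
d=X[0]+X[1]-X[2]-X[3];print(C,[np.linalg.norm(X[i]-X[i-1]) for i in range(4)],np.arctan2(-d[0],d[1]))
C=np.array([.4562,-.1399,0])
F=Ro.from_euler("z",.115);ph=np.radians(22)
p,R=tcpL(C,F,ph,.028);print("final",p,delta(p,R)); print("pre 60 back",delta(p-R.as_matrix()[:,0]*.06,R)[0])
from fk2 import ik
r=ik(p,R,bot.get_obs()["q"]);print(r.cost,r.x)
```

```text
[ 0.4585 -0.1404  0.036 ] [np.float64(0.06489606917695548), np.float64(0.028895213301342478), np.float64(0.06426740856593843), np.float64(0.03038124352360349)] 0.1160651006748518
final [ 0.457  -0.1469  0.0107] (array([  1.1,  -5.9, -67.9]), array([-0.382, -0.043,  0.001]))
pre 60 back [ -1.5  16.4 -12.3]
4.4123413076224707e-13 [ 0.4533  0.6119 -0.6495  2.2189  1.1612  0.8243 -0.9863]
```

drive_tool(slide=[[0,6,-3],[-1,12,-6],[-1,16,-12],[-1,16,-12],[0,9,-30],[1,2,-48],[1,-6,-67],[1,-6,-67],[1,-6,-67]], turn=[[-0.127,-0.014,0],[-0.254,-0.029,0],[-0.382,-0.043,0.001],[-0.382,-0.043,0.001],[-0.382,-0.043,0.001],[-0.382,-0.043,0.001],[-0.382,-0.043,0.001],[-0.382,-0.043,0.001],[-0.382,-0.043,0.001]], gripper=[0.65,0.65,0.65,0.65,0.65,0.65,0.65,0.65,0.65])

```text
t: 18.95
eef_pos: [0.456, -0.147, 0.0109]
tool_rot: [0.7, -0.174, 0.686, -0.094]
contact_force: [-0.1, 0.6, -0.4]
gripper_width: 0.651
```

Run:
```python
from lean import *
C=np.array([.4562,-.1399,0])
F=Ro.from_euler("z",.115);ph=np.radians(22)
p,R=tcpL(C,F,ph,.028);print(delta(p,R),bot.get_obs()["q"],bot.get_obs()["contact_force"])
w2=bot.read_camera("wrist");save(w2["color"],"w11.png")
```

```text
(array([-0.1, -0.2, -1.3]), array([-0.001, -0.   , -0.   ])) [ 0.4846  0.6201 -0.6852  2.2166  1.1705  0.8444 -0.9869] [0.1466 0.0756 0.3023]
```

View pics/w11.png

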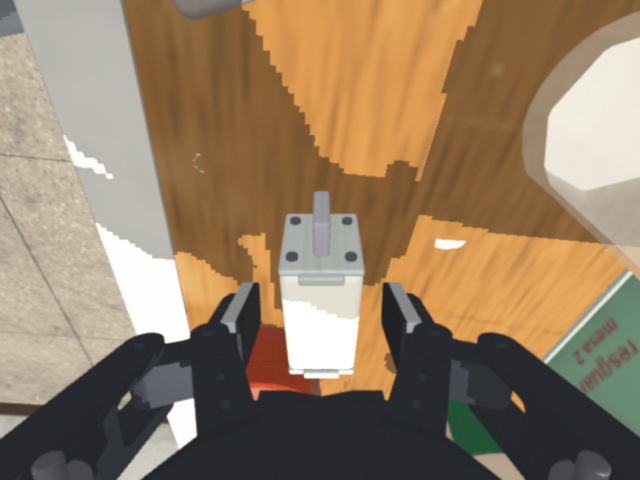

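drive_tool(slide=[[0,0,0],[0,0,0],[0,0,0],[0,0,0],[0,0,0],[0,0,0],[0,0,0]], turn=[[0,0,0],[0,0,0],[0,0,0],[0,0,0],[0,0,0],[0,0,0],[0,0,0]], gripper=[0.2,0.2,0.2,0.2,0.2,0.2,0.2], squeeze=90)

```text
t: 19.8
eef_pos: [0.4579, -0.1464, 0.0131]
tool_rot: [0.701, -0.175, 0.685, -0.095]
contact_force: [-1.5, 1.6, 6.4]
gripper_width: 0.336
```

Run:
```python
from lean import *
o,R=pose()
C=np.array([.4562,-.1399,0]); F=Ro.from_euler("z",.115)
print(o["eef_pos"],o["contact_force"],o["gripper_width"])
# fuse in tool: underside centre and rotation
print("fuse in tool",R.inv().apply(C-o["eef_pos"]),(R.inv()*F).as_matrix())
w2=bot.read_camera("wrist");save(w2["color"],"w12.png")
np.savez('v5.npz',R=w2['R'],t=w2['t'],cx=w2['cx'],cy=w2['cy'],fovy=w2['fovy'],d=w2['dist_coeffs'],tcp=o["eef_pos"],Rt=R.as_matrix())
```

```text
[ 0.4579 -0.1464  0.0132] [-1.4682  2.1462  7.2171] 0.33386883312589244
fuse in tool [ 0.0097  0.0111 -0.001 ] [[ 0.002  -0.3747 -0.9271]
 [-0.0003  0.9271 -0.3747]
 [ 1.      0.001   0.0018]]
```

View pics/w12.png

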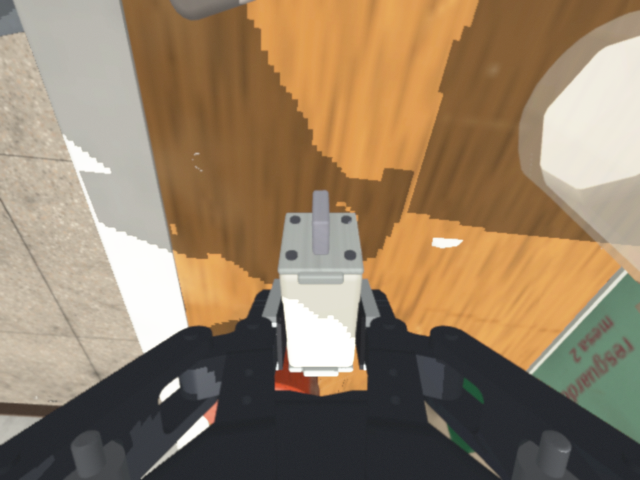

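Run:
```python
from lean import *
v=np.load("v5.npz"); w=dict(R=v["R"],t=v["t"],cx=float(v["cx"]),cy=float(v["cy"]),fovy=float(v["fovy"]),dist_coeffs=v["d"])
X=np.array([onz(w,p,.036) for p in((280,275.5),(362,275.5),(354.5,374),(288.5,374))]);C=X.mean(0)
d=X[0]+X[1]-X[2]-X[3];print(C,[np.linalg.norm(X[i]-X[i-1]) for i in range(4)],np.arctan2(-d[0],d[1]))
print("blade tip top z.029",onz(w,(321,191.5),.029),"end lower edge z0",onz(w,(286,214),0),onz(w,(357,214),0))
B=Ro.from_euler("z",.115).apply([[0,.048,0]]);print("blade expected",np.array([.4562,-.1399,.0])+B)
np.savez("grip.npz",c=Ro.from_matrix(v["Rt"]).inv().apply(np.array([C[0],C[1],0])-v["tcp"]))
print(np.load("grip.npz")["c"])
```

```text
[ 0.459  -0.1408  0.036 ] [np.float64(0.06349440507184499), np.float64(0.02810245667852841), np.float64(0.06352772089078243), np.float64(0.030402931214030024)] 0.12060391030341411
blade tip top z.029 [ 0.4518 -0.0805  0.029 ] end lower edge z0 [ 0.4404 -0.11    0.    ] [ 0.4704 -0.1066  0.    ]
blade expected [[ 0.4507 -0.0922  0.    ]]
[0.0102 0.01   0.0018]
```

```bash
cat >> lean.py <<'E'
CF=np.array([.0097,.0108,0]); PH=np.radians(22)
def tgt(u,l,h):
    _,R=tcpL(W(u,l,h),FS,PH,.028); return W(u,l,h)-R.apply(CF),R
E
python3 - <<'E'
from lean import *
from fk2 import ik
for h in(14,64,84):
    p,R=tgt(88,-55,h);print(h,p,delta(p,R)); r=ik(p,R,bot.get_obs()["q"]);print(r.cost,r.x)
E
```

```text
14 [0.4534 0.1277 0.1196] (array([ -4.5, 274.1, 106.4]), array([ 0.046, -0.555, -0.064]))
2.4637106660433423e-16 [-0.2507  0.3899 -0.7022  2.346   1.2552  0.9832 -1.9823]
64 [0.4269 0.1264 0.162 ] (array([-31. , 272.8, 148.8]), array([ 0.046, -0.555, -0.064]))
8.17843250751304e-18 [ 0.0696  0.3728 -1.1104  2.3456  1.1887  1.1326 -1.9172]
84 [0.4163 0.1259 0.1789] (array([-41.6, 272.3, 165.8]), array([ 0.046, -0.555, -0.064]))
1.4985766293391214e-16 [-0.0484  0.2501 -0.9675  2.3528  1.0865  1.0439 -1.8413]
```

drive_tool(slide=[[0,0,15],[0,3,60],[0,15,105],[-5,45,140],[-15,80,165],[-25,120,180],[-35,160,185],[-42,205,185],[-42,240,180],[-42,272,170]], turn=[[0,0,0],[0,0,0],[0.003,-0.04,-0.004],[0.009,-0.11,-0.013],[0.015,-0.18,-0.021],[0.021,-0.25,-0.029],[0.027,-0.33,-0.038],[0.034,-0.41,-0.047],[0.04,-0.48,-0.055],[0.046,-0.555,-0.064]], gripper=[0.2,0.2,0.2,0.2,0.2,0.2,0.2,0.2,0.2,0.2])

```text
t: 21.15
eef_pos: [0.416, 0.1227, 0.1856]
tool_rot: [0.861, -0.105, 0.475, -0.145]
contact_force: [1.1, -1.4, -2.2]
gripper_width: 0.333
```

```bash
cat > snap2.py <<'E'
import sys
from lean import *
n=sys.argv[1];h=float(sys.argv[2])
o,R0=pose();print(o["q"],o["contact_force"],o["eef_pos"],o["gripper_width"])
p,R=tgt(88,-55,h);print(h,delta(p,R))
print("fuse now (u,l,h)",np.round(P.T@(o["eef_pos"]+R0.apply(CF)-L)*1e3,1))
w2=bot.read_camera("wrist");save(w2["color"],n+".png");save(w2["color"],n+"z.png",(220,140,420,300),3.7)
np.savez(n+'.npz',R=w2['R'],t=w2['t'],cx=w2['cx'],cy=w2['cy'],fovy=w2['fovy'],d=w2['dist_coeffs'],tcp=o["eef_pos"],Rt=R0.as_matrix())
E
python3 snap2.py a1 84
```

```text
[ 0.0594  0.2663 -1.0848  2.3456  1.0863  1.0705 -1.8188] [-0.6491 -0.2629 -2.0145] [0.414  0.127  0.1828] 0.3344963399802662
84.0 (array([ 2.3, -1.1, -3.9]), array([-0.002, -0.012, -0.011]))
fuse now (u,l,h) [ 88.  -53.7  88.6]
```

View pics/a1.png

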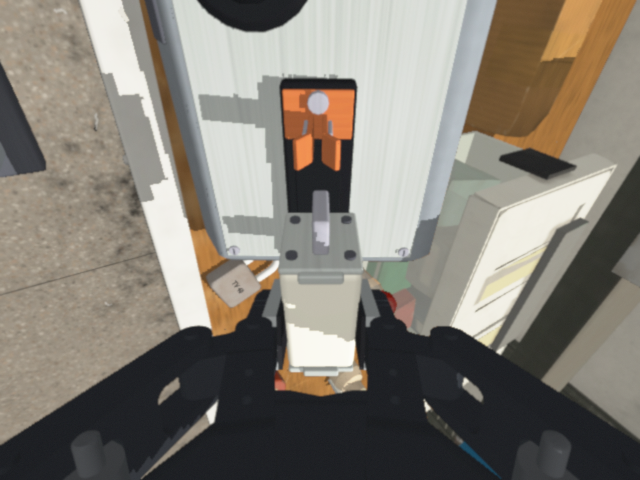

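The arm reached the pre-insert pose. The view shows the left jaw pair at (318,150), nearly in line with the blade at (321,215). I'll measure the jaws and the blade.

View pics/a1z.png

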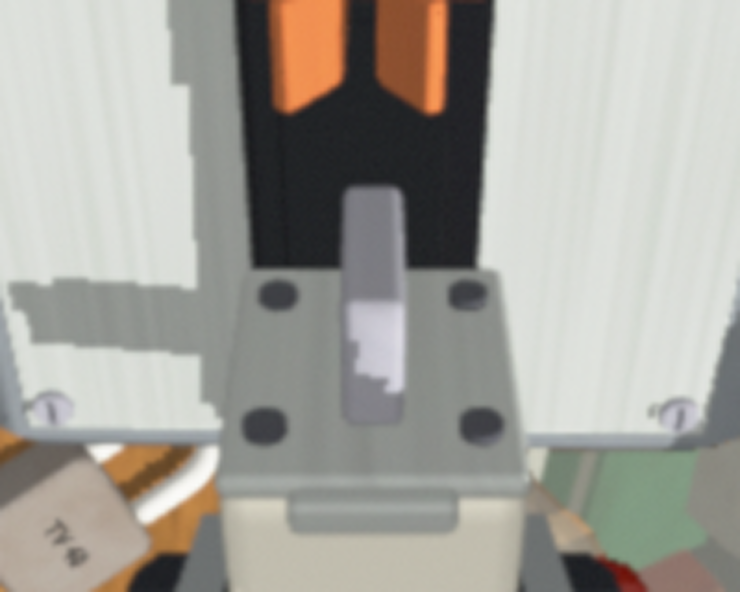

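Run:
```python
import cv2
im=cv2.imread("pics/a1.png");cv2.imwrite("pics/a1y.png",cv2.resize(im[70:200,260:380],None,fx=4.6,fy=4.6,interpolation=cv2.INTER_CUBIC))
```

```text
(no output)
```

View pics/a1y.png

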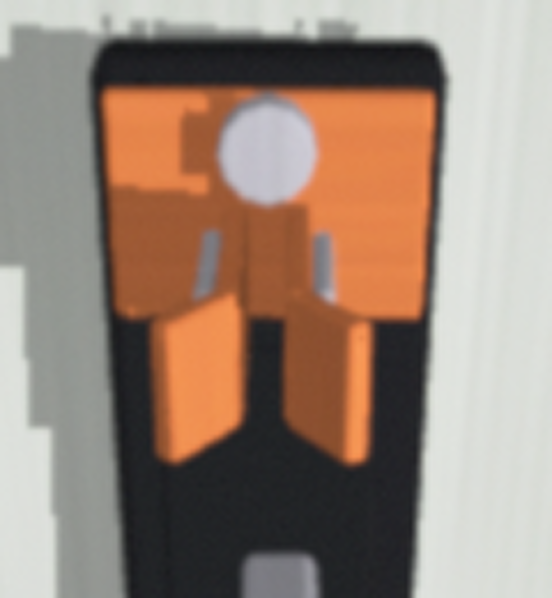

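```bash
cat > meas.py <<'E'
from lean import *
def cam(n):
    v=np.load(n+".npz"); return dict(R=v["R"],t=v["t"],cx=float(v["cx"]),cy=float(v["cy"]),fovy=float(v["fovy"]),dist_coeffs=v["d"]),v
E
python3 - <<'E'
from meas import *
w,v=cam("a1")
y=lambda U,V:((U+.5)/4.6-.5+260,(V+.5)/4.6-.5+70)
z=lambda U,V:((U+.5)/3.7-.5+220,(V+.5)/3.7-.5+140)
print("lips inner ends h54",pl(w,y(168,462),.054),pl(w,y(364,462),.054))
print("lips outer ends h54",pl(w,y(152,325),.054),pl(w,y(373,325),.054))
print("lip roots h44",pl(w,y(243,415),.044),pl(w,y(285,415),.044))
print("copper foot h15",[pl(w,y(*p),.015) for p in((100,90),(437,90),(120,318),(422,318))])
print("plinth top edge h14",pl(w,y(100,82),.014),pl(w,y(440,82),.014),pl(w,y(130,590),.014),pl(w,y(412,590),.014))
f=P.T@(v["tcp"]+Ro.from_matrix(v["Rt"]).apply(CF)-L)*1e3;print("fuse pred",f)
h=f[2]/1e3
print("body left-end lower corners",pl(w,z(250,268),h),pl(w,z(497,268),h))
print("body left-end upper corners",pl(w,z(220,480),h+.036),pl(w,z(528,480),h+.036))
print("blade tip lower edge",pl(w,z(343,187),h+.007),pl(w,z(404,187),h+.007),"upper",pl(w,z(343,300),h+.029),pl(w,z(405,300),h+.029))
E
```

```text
lips inner ends h54 [ 75.6 -18.4  54. ] [ 96.9 -18.1  54. ]
lips outer ends h54 [74.5 -3.  54. ] [97.2 -2.7 54. ]
lip roots h44 [ 83.4 -17.4  44. ] [ 88.2 -17.3  44. ]
copper foot h15 [array([65.8, 10.1, 15. ]), array([105.5,  10.6,  15. ]), array([ 66.7, -17.5,  15. ]), array([105.5, -17. ,  15. ])]
plinth top edge h14 [65.8 10.8 14. ] [105.8  11.2  14. ] [ 65.7 -58.8  14. ] [106.7 -58.1  14. ]
fuse pred [ 87.9519 -53.6645  88.5552]
body left-end lower corners [ 74.2 -20.7  88.6] [102.4 -20.2  88.6]
body left-end upper corners [ 74.8 -19.9 124.6] [102.7 -19.4 124.6]
blade tip lower edge [85.2 -6.  95.6] [91.4 -5.9 95.6] upper [ 85.9  -4.7 117.6] [ 91.3  -4.6 117.6]
```

```bash
cat > go.py <<'E'
import sys
from lean import *
o,R0=pose();print("fuse now (u,l,h)",np.round(P.T@(o["eef_pos"]+R0.apply(CF)-L)*1e3,1),o["contact_force"],o["q"])
_,R=tgt(85.6,-53.9,14); R=Ro.from_rotvec([.015,0,.006])*R
for h in map(float,sys.argv[1:]):
    p=W(85.6,-53.9,h)-R.apply(CF); print(h,delta(p,R))
E
python3 go.py 64 14
```

```text
fuse now (u,l,h) [ 90.3 -61.5  89. ] [ 0.0161 -0.1341 -1.2301] [ 0.0719  0.2603 -1.08    2.3461  1.0837  1.0701 -1.8106]
64.0 (array([  8.8,   7.8, -23.9]), array([ 0.019, -0.011,  0.008]))
14.0 (array([ 35.3,   9.1, -66.3]), array([ 0.019, -0.011,  0.008]))
```

drive_tool(slide=[[3,3,-8],[6,6,-16],[9,8,-24],[9,8,-24],[9,8,-24],[9,8,-24],[9,8,-24]], turn=[[0.006,-0.004,0.003],[0.012,-0.008,0.006],[0.019,-0.011,0.008],[0.019,-0.011,0.008],[0.019,-0.011,0.008],[0.019,-0.011,0.008],[0.019,-0.011,0.008]], gripper=[0.2,0.2,0.2,0.2,0.2,0.2,0.2])

```text
t: 22.2
eef_pos: [0.4253, 0.1271, 0.161]
tool_rot: [0.864, -0.099, 0.474, -0.139]
contact_force: [0.2, 0.5, -1.6]
gripper_width: 0.333
```

```bash
python3 go.py 64 14; python3 snap2.py a2 64;python3 go.py 64 14
python3 - <<'E'
import cv2
im=cv2.imread("pics/a2.png");cv2.imwrite("pics/a2y.png",cv2.resize(im[80:210,250:400],None,fx=4.6,fy=4.6,interpolation=cv2.INTER_CUBIC))
E
```

```text
fuse now (u,l,h) [ 86.  -53.8  64.1] [-0.4689  0.9287 -2.5318] [ 0.028   0.3348 -1.0501  2.3566  1.1751  1.0748 -1.9106]
64.0 (array([-0.3, -0.1, -0.3]), array([-0.,  0., -0.]))
14.0 (array([ 26.2,   1.2, -42.7]), array([-0.,  0., -0.]))
[ 0.0276  0.3352 -1.05    2.3567  1.1752  1.0748 -1.9107] [-0.8959 -0.2508 -1.5195] [0.4251 0.1274 0.1607] 0.33308585226490256
64.0 (array([ 1.8, -1. ,  1.2]), array([-0.015,  0.   , -0.006]))
fuse now (u,l,h) [ 85.9 -53.7  64. ]
fuse now (u,l,h) [ 85.7 -53.7  63.9] [-0.6136 -0.1885 -1.8067] [ 0.0274  0.3355 -1.05    2.3567  1.1753  1.0748 -1.9108]
64.0 (array([-0.2, -0.2,  0. ]), array([-0., -0., -0.]))
14.0 (array([ 26.3,   1.1, -42.4]), array([-0., -0., -0.]))
```

View pics/a2z.png

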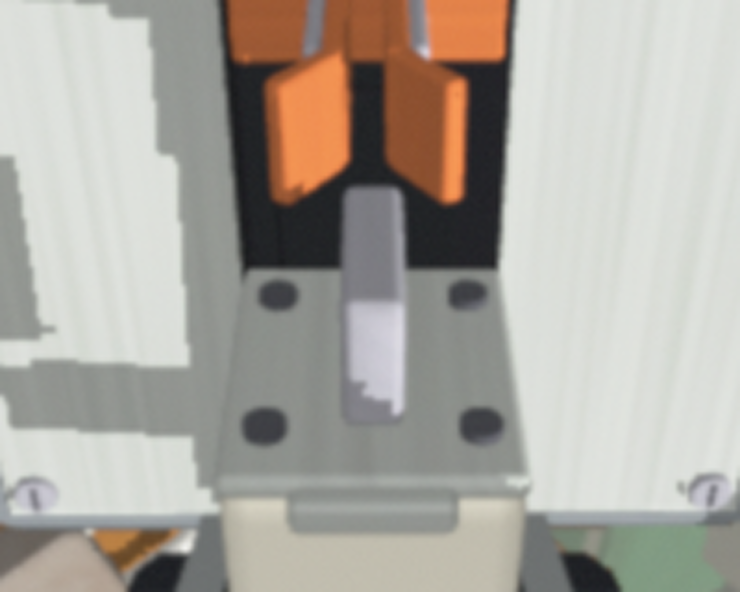

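View pics/a2y.png

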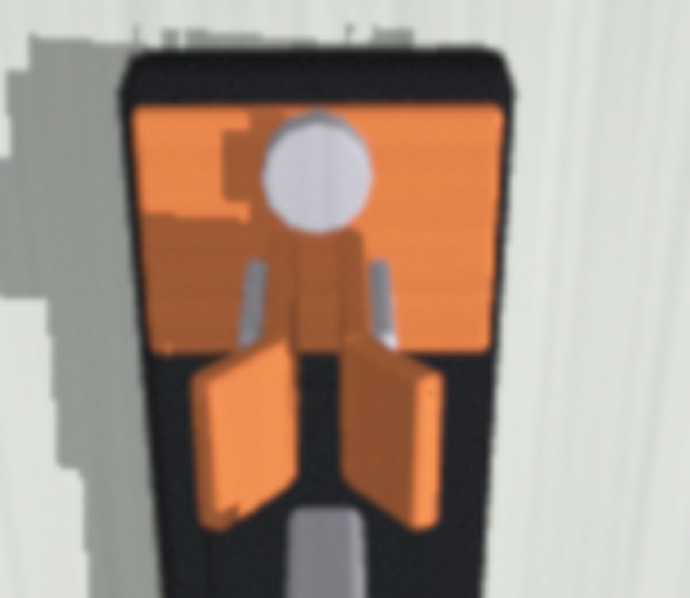

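Run:
```python
from meas import *
w,v=cam("a2")
y=lambda U,V:((U+.5)/4.6-.5+250,(V+.5)/4.6-.5+80)
z=lambda U,V:((U+.5)/3.7-.5+220,(V+.5)/3.7-.5+140)
print("lips inner ends h54",pl(w,y(204,528),.054),pl(w,y(438,528),.054))
print("lips outer ends h54",pl(w,y(192,378),.054),pl(w,y(443,375),.054))
print("lip roots h44",pl(w,y(298,480),.044),pl(w,y(341,480),.044))
print("copper foot h15",[pl(w,y(*p),.015) for p in((132,107),(504,107),(150,352),(489,352))])
f=P.T@(v["tcp"]+Ro.from_matrix(v["Rt"]).apply(CF)-L)*1e3;print("fuse pred",f)
h=f[2]/1e3
print("body lower corners",pl(w,z(247,268),h),pl(w,z(498,268),h))
print("body upper corners",pl(w,z(219,480),h+.036),pl(w,z(528,480),h+.036))
print("blade tip lower edge",pl(w,z(343,187),h+.007),pl(w,z(404,187),h+.007),"upper",pl(w,z(343,300),h+.029),pl(w,z(405,300),h+.029))
```

```text
lips inner ends h54 [ 74.8 -17.9  54. ] [ 97.3 -17.9  54. ]
lips outer ends h54 [74.5 -2.4 54. ] [97.1 -2.2 54. ]
lip roots h44 [ 83.7 -18.1  44. ] [ 88.  -18.1  44. ]
copper foot h15 [array([66.1, 10.5, 15. ]), array([105.3,  10.4,  15. ]), array([ 66.1, -16.9,  15. ]), array([105.4, -17. ,  15. ])]
fuse pred [ 85.8647 -53.724   63.9909]
body lower corners [ 72.1 -20.7  64. ] [100.8 -20.7  64. ]
body upper corners [ 72.5 -20.3 100. ] [100.6 -20.3 100. ]
blade tip lower edge [83.4 -6.3 71. ] [89.7 -6.3 71. ] upper [83.9 -5.3 93. ] [89.4 -5.3 93. ]
```

Link and base agree to within about 0.6 mm: base centre (85.85, -53.6), link (86.5, -53.6). Now I'll press down along the normal.

drive_tool(slide=[[2,0,-5],[5,0,-9],[8,0,-13],[10,0,-17],[13,0,-21],[15,1,-26],[18,1,-30],[20,1,-34]], turn=[[0,0,0],[0,0,0],[0,0,0],[0,0,0],[0,0,0],[0,0,0],[0,0,0],[0,0,0]], gripper=[0.2,0.2,0.2,0.2,0.2,0.2,0.2,0.2], squeeze=110)

```text
t: 23.45
eef_pos: [0.4455, 0.1287, 0.1264]
tool_rot: [0.864, -0.099, 0.474, -0.139]
contact_force: [0.2, 0.7, 2.3]
gripper_width: 0.333
```

```bash
python3 go.py 14 10; python3 snap2.py a3 14
```

```text
fuse now (u,l,h) [ 84.9 -53.4  23.8] [ 3.1998  0.1521 -4.3756] [-0.0158  0.4478 -0.9875  2.3485  1.2931  1.0957 -1.9967]
14.0 (array([ 5.8, -0.2, -7.9]), array([-0.001, -0.   , -0.001]))
10.0 (array([  7.9,  -0.1, -11.3]), array([-0.001, -0.   , -0.001]))
[-0.0155  0.4468 -0.988   2.3486  1.2922  1.0955 -1.9964] [ 2.5539  0.1897 -3.2518] [0.4454 0.1287 0.1264] 0.3268085257985583
14.0 (array([ 8. , -0.9, -6.9]), array([-0.016, -0.   , -0.007]))
fuse now (u,l,h) [ 85.  -53.4  24.1]
```

View pics/a3z.png

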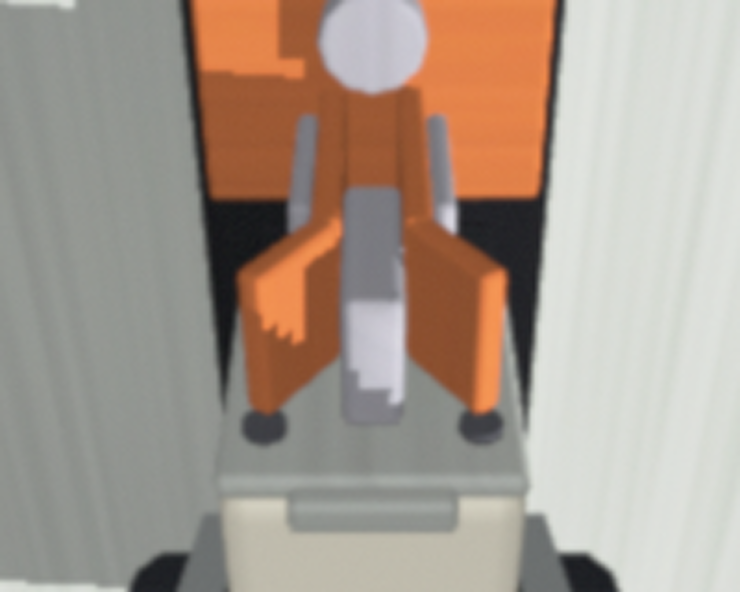

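The blade sits between the leaves at (372,300). About 10 mm remains.

drive_tool(slide=[[2,0,-3],[4,0,-6],[6,0,-8],[7,0,-10],[8,0,-12],[8,0,-12]], turn=[[0,0,0],[0,0,0],[0,0,0],[0,0,0],[0,0,0],[0,0,0]], gripper=[0.2,0.2,0.2,0.2,0.2,0.2])

```text
t: 24.3
eef_pos: [0.4519, 0.1288, 0.1166]
tool_rot: [0.864, -0.101, 0.473, -0.14]
contact_force: [-26.8, 1.6, 36.4]
gripper_width: 0.333
```

```bash
python3 go.py 14 10; python3 snap2.py a4 14
```

```text
fuse now (u,l,h) [ 85.3 -53.7  12.3] [-25.4728   1.9215  36.0056] [-0.0273  0.4804 -0.9709  2.3445  1.3277  1.1071 -2.0204]
14.0 (array([-0.6, -0.3,  1.6]), array([ 0.003,  0.003, -0.001]))
10.0 (array([ 1.5, -0.2, -1.8]), array([ 0.003,  0.003, -0.001]))
[-0.0272  0.4803 -0.9709  2.3445  1.3277  1.107  -2.0203] [-26.4865   1.8916  35.8107] [0.452  0.1288 0.1166] 0.3278423937263336
14.0 (array([ 1.4, -1.1,  2.9]), array([-0.012,  0.003, -0.007]))
fuse now (u,l,h) [ 85.3 -53.7  12.3]
```

View pics/a4z.png

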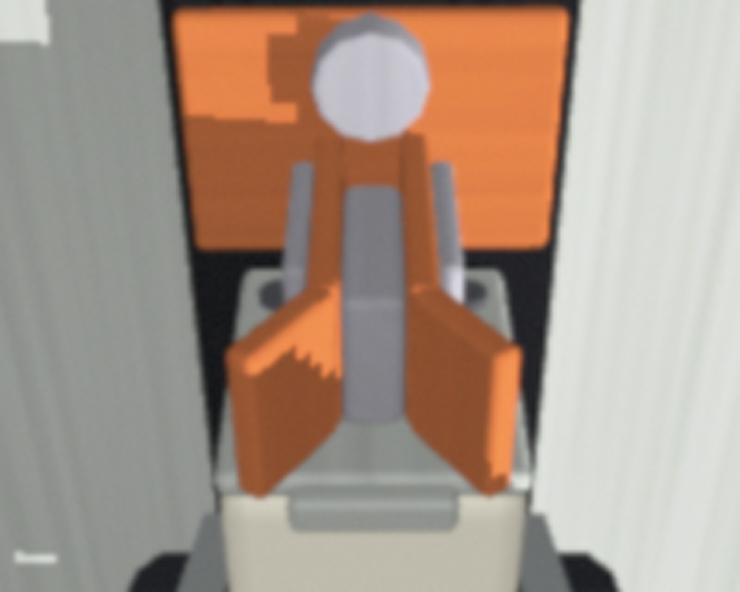

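It's hard up against the stop (44 N, h≈12–14). I'll ease off, release, and retreat along the tool axis.

```bash
python3 -c "
from lean import *
o,R=pose();print(-R.as_matrix()[:,0])"
```

```text
[-0.5141  0.3361  0.7892]
```

drive_tool(slide=[[-1,0,1],[-1,0,2],[-1,0,2],[-1,0,2],[-1,0,2],[-1,0,2],[-1,0,2]], turn=[[0,0,0],[0,0,0],[0,0,0],[0,0,0],[0,0,0],[0,0,0],[0,0,0]], gripper=[0.2,0.2,0.6,0.6,0.6,0.6,0.6])

```text
t: 25.35
eef_pos: [0.451, 0.1288, 0.1186]
tool_rot: [0.864, -0.1, 0.473, -0.14]
contact_force: [0.6, -0.2, -0.1]
gripper_width: 0.605
```

drive_tool(slide=[[-8,5,12],[-21,13,32],[-36,24,55],[-46,30,71],[-46,40,80],[-46,50,90]], turn=[[0,0,0],[0,0,0],[0,0,0],[0,0,0],[0,0,0],[0,0,0]], gripper=[0.6,0.6,0.6,0.6,0.6,0.6])

```text
t: 25.95
eef_pos: [0.4054, 0.1791, 0.2092]
tool_rot: [0.864, -0.1, 0.473, -0.14]
contact_force: [-0.1, 0.2, 0.3]
gripper_width: 0.604
```

```bash
python3 snap2.py a5 84
python3 - <<'E'
from h import *
c=bot.read_camera("scene");save(c["color"],"sc5.png",(280,130,400,260),4.6)
E
```

```text
[-0.0254  0.2762 -1.1225  2.2627  1.0179  1.17   -1.8329] [-0.745  -0.2779  0.4591] [0.406  0.1808 0.2096] 0.5967471189820921
84.0 (array([ 10.4, -54.9, -30.7]), array([-0.015,  0.004, -0.008]))
fuse now (u,l,h) [ 97.9   0.6 114.2]
```

View pics/a5.png

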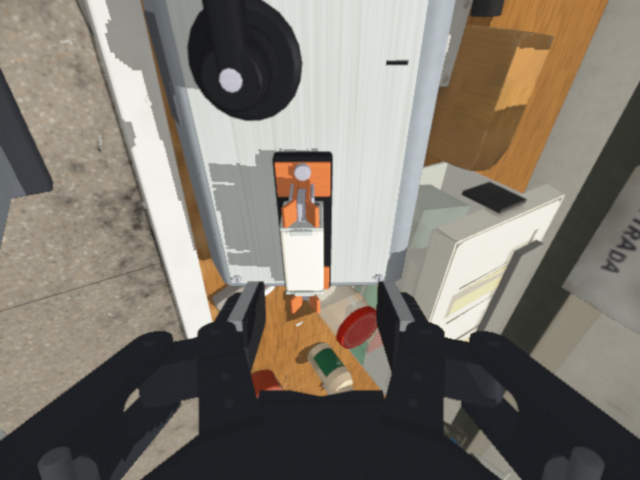

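View pics/sc5.png

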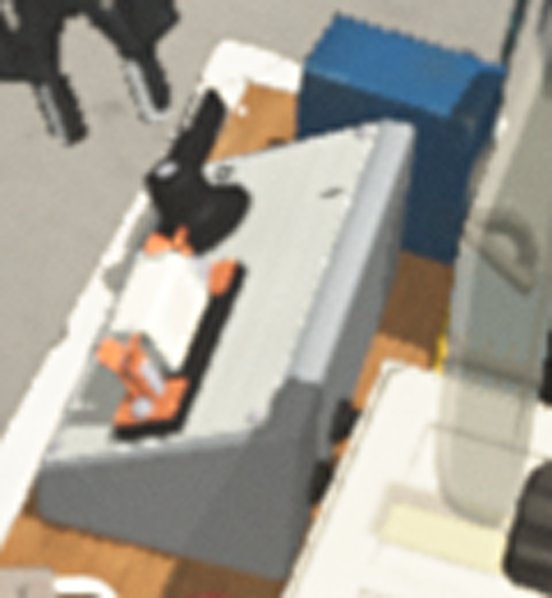

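The link sits in the base, body at (302,255), between both jaw pairs. I'll check seating height at both ends.

Run:
```python
import cv2
im=cv2.imread("pics/a5.png");cv2.imwrite("pics/a5y.png",cv2.resize(im[145:315,260:345],None,fx=3.5,fy=3.5,interpolation=cv2.INTER_CUBIC))
```

```text
(no output)
```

View pics/a5y.png

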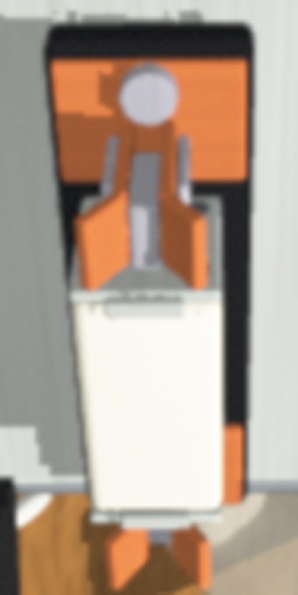

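Run:
```python
from meas import *
w,v=cam("a5")
y=lambda U,V:((U+.5)/3.5-.5+260,(V+.5)/3.5-.5+145)
for h in(.050,.055):
    print(h,[pl(w,y(*p),h) for p in((72,293),(222,293),(222,518),(92,518))])
print("lips54 near",pl(w,y(87,288),.054),pl(w,y(203,288),.054)," far outer end",pl(w,y(115,592),.054),pl(w,y(203,590),.054),"far inner",pl(w,y(108,528),.054),pl(w,y(210,528),.054))
from arc import *
T=Rt(SL,YAW,'x',1)
def f(th,r,g): return W(*fc(th,-1,r,g),23)
o,R=pose()
S=f(90,48,10); print("start uv",fc(90,-1,48,10)); print("pre",delta(S+P[:,2]*.08,T)); print("start",delta(S,T)[0])
for t in range(90,-5,-10): print(t,np.round((f(t,48+6*(90-t)/90,0)-S)*1e3,1))
print(np.round((f(0,54,-8)-S)*1e3,1))
from fk2 import ik
for p in(S+P[:,2]*.08,S,f(45,50,0),f(0,54,0)):
    for q0 in (o["q"],[-.65,.24,-.2,2.35,1.3,.45,-1.9]):
        r=ik(p,T,np.array(q0));print(r.cost,r.x)
```

```text
0.05 [array([ 71.4, -20.9,  50. ]), array([100.3, -21. ,  50. ]), array([100.5, -83.5,  50. ]), array([ 71.2, -83.3,  50. ])]
0.055 [array([ 72.1, -17.3,  55. ]), array([100.2, -17.4,  55. ]), array([100.4, -78.2,  55. ]), array([ 72., -78.,  55.])]
lips54 near [ 74.9 -16.9  54. ] [ 96.7 -17.   54. ]  far outer end [  75.6 -103.9   54. ] [  96.1 -103.3   54. ] far inner [ 75.2 -82.3  54. ] [ 97.8 -82.4  54. ]
start uv [ 21.5 115. ]
pre (array([-56.9, 121.1, -58.9]), array([0.314, 0.017, 0.198]))
start [ -14.6  123.3 -126.8]
90 [8.5 0.4 5.3]
80 [14.3  5.2  9.1]
70 [21.3  8.8 13.6]
60 [29.3 10.8 18.7]
50 [38.1 10.8 24.1]
40 [47.1  8.6 29.7]
30 [56.   4.  35.1]
20 [64.1 -3.  39.9]
10 [ 71.1 -12.2  44. ]
0 [ 76.3 -23.2  46.9]
[ 76.7 -31.2  46.9]
1.6856449884742023e-25 [-0.1929  0.3158 -1.1148  2.3717  1.229   0.8657 -2.1713]
2.540937443552126e-11 [-0.8775  0.1626 -0.3583  2.4065  1.0873  0.6528 -2.0911]
4.920886211013944e-24 [-0.3577  0.474  -0.8571  2.3716  1.4916  0.8328 -2.3524]
1.1575492369495798e-12 [-0.8824  0.3534 -0.2525  2.4031  1.4321  0.5726 -2.3742]
2.9548207257126243e-16 [-0.2281  0.4721 -0.922   2.2845  1.43    0.8355 -2.1706]
1.3693672443479432e-17 [-0.8504  0.3254 -0.1929  2.3216  1.3031  0.5359 -2.1439]
2.484090412553562e-18 [ 0.0067  0.4798 -1.0623  2.2665  1.4303  0.8401 -2.0306]
6.371353222377054e-19 [-0.7462  0.281  -0.1745  2.3096  1.2579  0.4849 -1.9817]
```

drive_tool(slide=[[-10,20,0],[-20,45,0],[-35,75,-15],[-50,105,-40],[-57,121,-59],[-57,121,-59],[-57,121,-59]], turn=[[0.08,0.004,0.05],[0.16,0.008,0.1],[0.24,0.013,0.15],[0.314,0.017,0.198],[0.314,0.017,0.198],[0.314,0.017,0.198],[0.314,0.017,0.198]], gripper=[0,0,0,0,0,0,0])

```text
t: 26.95
eef_pos: [0.3475, 0.2985, 0.1479]
tool_rot: [0.874, -0.013, 0.486, 0.022]
contact_force: [0.3, 0.3, 0.4]
gripper_width: 0.0
```

```bash
cat > go2.py <<'E'
from meas import *
from arc import *
import sys
T=Rt(SL,YAW,'x',1)
S=W(*fc(90,-1,48,10),23); o,R=pose()
print(o["q"],o["contact_force"],o["gripper_width"]);print("pre",delta(S+P[:,2]*.08,T)); print("start",delta(S,T))
w2=bot.read_camera("wrist");save(w2["color"],sys.argv[1]+".png")
E
python3 go2.py b1
```

```text
[-0.1495  0.3383 -1.1687  2.3705  1.2423  0.8941 -2.1785] [-0.0715 -0.3462  0.4797] 0.0017699852437537055
pre (array([-0.5,  0.8, -0.3]), array([0.   , 0.001, 0.001]))
start (array([ 41.9,   2.9, -68.2]), array([0.   , 0.001, 0.001]))
```

View pics/b1.png

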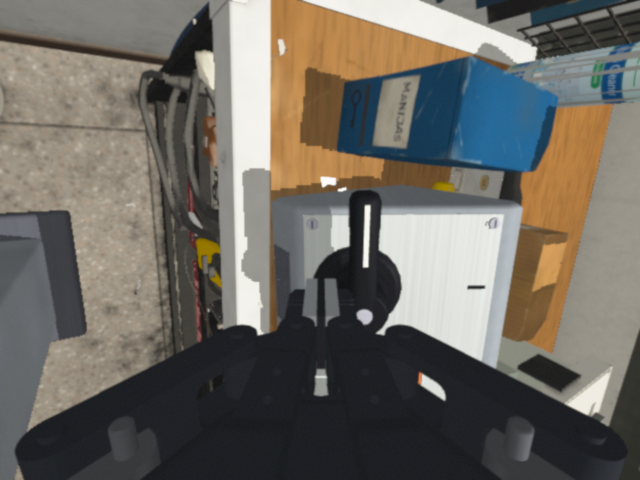

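drive_tool(slide=[[10,1,-17],[21,2,-34],[31,2,-51],[42,3,-68],[42,3,-68],[42,3,-68]], turn=[[0,0,0],[0,0,0],[0,0,0],[0,0,0],[0,0,0],[0,0,0]], gripper=[0,0,0,0,0,0])

```text
t: 27.7
eef_pos: [0.391, 0.3007, 0.082]
tool_rot: [0.875, -0.011, 0.484, 0.021]
contact_force: [-0.1, 0.9, -0.0]
gripper_width: -0.001
```

```bash
python3 go2.py b2
```

```text
[-0.2275  0.5436 -1.0216  2.3637  1.5141  0.938  -2.3417] [-0.2232 -0.133   0.5083] 0.001016105272173938
pre (array([-42.9,  -2.3,  66.1]), array([-0.001,  0.003,  0.002]))
start (array([-0.5, -0.2, -1.7]), array([-0.001,  0.003,  0.002]))
```

View pics/b2.png

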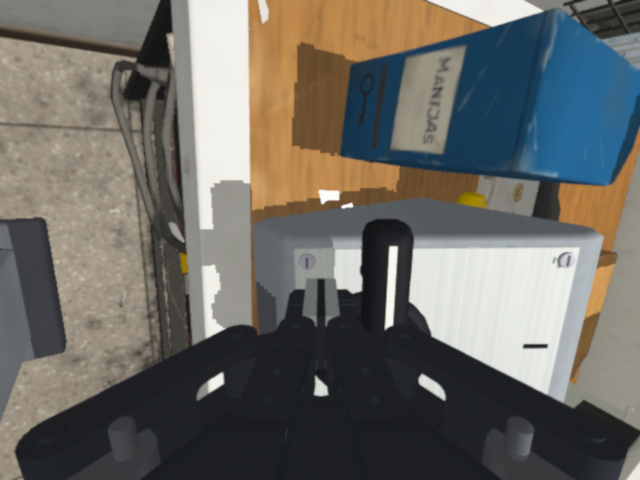

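The fingers are below the lever, at (320,300) against the lever at (388,270), with a clear gap. Sweeping back to ON.

drive_tool(slide=[[8,0,4],[14,5,8],[21,9,13],[29,11,18],[38,11,23],[47,8,29],[56,4,34],[64,-3,39],[71,-12,43],[76,-22,46]], turn=[[0,0,0],[0,0,0],[0,0,0],[0,0,0],[0,0,0],[0,0,0],[0,0,0],[0,0,0],[0,0,0],[0,0,0]], gripper=[0,0,0,0,0,0,0,0,0,0])

```text
t: 28.85
eef_pos: [0.4671, 0.2806, 0.1298]
tool_rot: [0.875, -0.011, 0.483, 0.023]
contact_force: [-8.9, 28.4, -16.1]
gripper_width: 0.001
```

drive_tool(slide=[[0,-4,0],[0,-8,0],[0,-11,0],[0,-11,0]], turn=[[0,0,0],[0,0,0],[0,0,0],[0,0,0]], gripper=[0,0,0,0])

```text
t: 29.25
eef_pos: [0.4658, 0.2809, 0.1324]
tool_rot: [0.875, -0.007, 0.483, 0.034]
contact_force: [6.3, 25.8, -13.9]
gripper_width: -0.001
```

```bash
python3 go2.py b3
```

```text
[-0.0111  0.4409 -1.0219  2.275   1.4278  0.7768 -2.0272] [  5.697   25.1451 -12.215 ] -0.0012153473594881212
pre (array([-117.8,   18.1,   16.4]), array([-0.02 ,  0.003, -0.016]))
start (array([-75.5,  20.3, -51.5]), array([-0.02 ,  0.003, -0.016]))
```

View pics/b3.png

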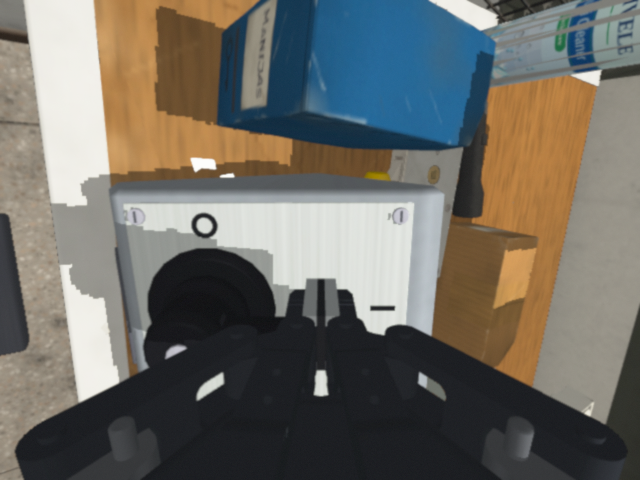

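The 28 N resistance suggests the ON stop. Backing off and lifting to check.

drive_tool(slide=[[0,12,0],[-5,14,8],[-25,12,40],[-45,0,72],[-50,-30,90],[-50,-60,100],[-50,-80,110]], turn=[[0,0,0],[0,0,0],[0,0,0],[0,0,0],[0,0,0],[0,0,0],[0,0,0]], gripper=[0,0,0,0,0,0,0])

```text
t: 30.1
eef_pos: [0.4153, 0.2014, 0.2409]
tool_rot: [0.875, -0.009, 0.483, 0.032]
contact_force: [-0.8, -0.6, -0.6]
gripper_width: 0.0
```

```bash
python3 go2.py b4
python3 - <<'E'
from h import *
c=bot.read_camera("scene");save(c["color"],"sc6.png",(280,130,400,260),4.6)
c=bot.read_camera("top");save(c["color"],"t6.png",(200,160,480,340),2.8)
E
```

```text
[ 0.4155 -0.102  -1.1479  2.3357  0.5785  0.4592 -1.168 ] [-0.055  -0.8776 -0.0301] 0.001205430073983239
pre (array([-67.8,  98.7, -92.8]), array([-0.015,  0.005, -0.011]))
start (array([ -25.5,  100.8, -160.6]), array([-0.015,  0.005, -0.011]))
```

View pics/b4.png

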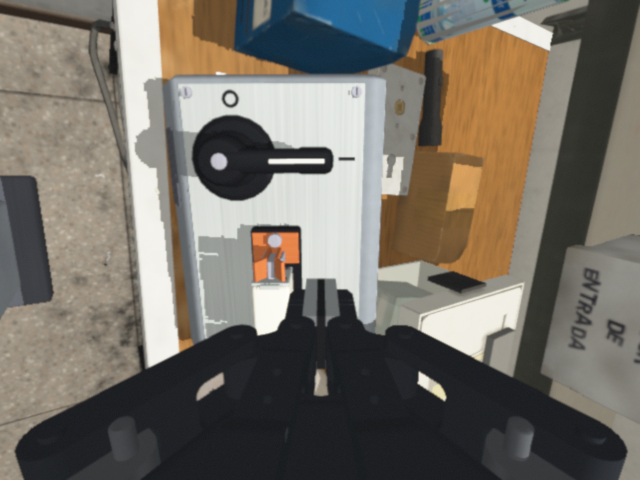

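View pics/sc6.png

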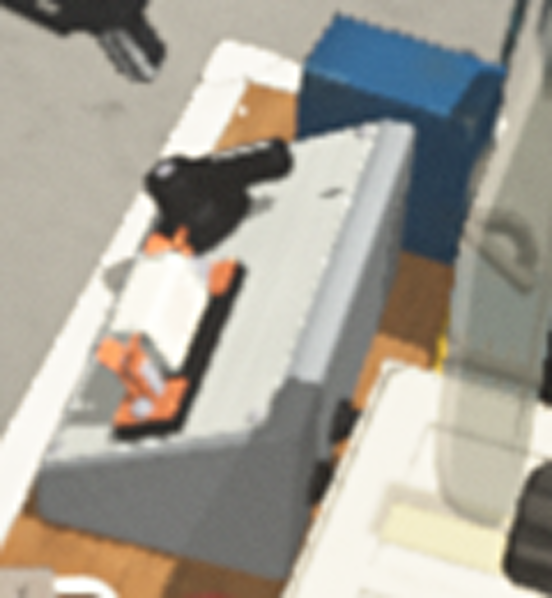

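View pics/t6.png

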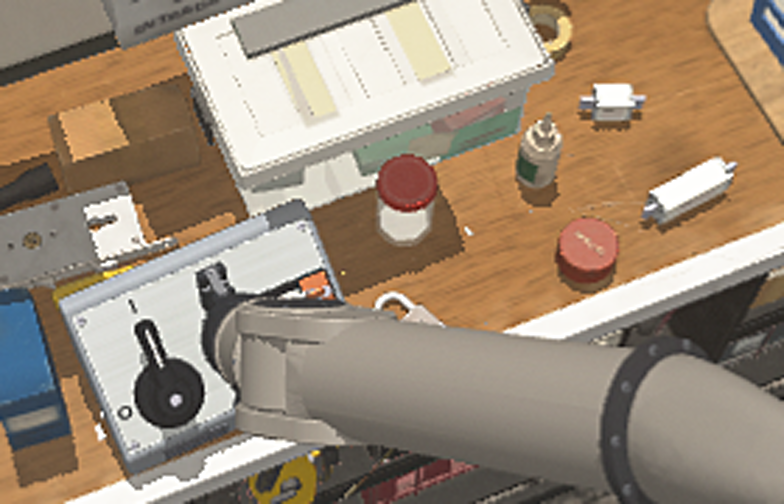

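The lever lies on the ON bar mark, with the spring holding it. I'll take one more view from the right to check the link's right end.

drive_tool(slide=[[0,-30,20],[5,-70,35],[10,-110,45],[15,-150,45],[20,-185,45],[20,-185,45],[20,-185,45]], turn=[[0,0.08,0],[0,0.18,0],[0,0.28,0],[0,0.38,0],[0,0.48,0],[0,0.5,0],[0,0.5,0]], gripper=[0,0,0,0,0,0,0])

```text
t: 31.05
eef_pos: [0.4373, 0.0167, 0.2841]
tool_rot: [0.726, 0.002, 0.687, 0.033]
contact_force: [-0.4, 0.6, -0.4]
gripper_width: -0.004
```

```bash
python3 snap2.py b5 84
python3 - <<'E'
from h import *
c=bot.read_camera("top");save(c["color"],"t7.png",(200,220,360,340),5)
E
```

```text
[ 0.3787  0.0198 -0.5351  2.0342 -0.037   1.0276 -0.0891] [ 0.6049  0.3828 -0.6161] [0.4354 0.0204 0.284 ] -0.001502355845156046
84.0 (array([ -19.1,  105.4, -105. ]), array([-0.392, -0.512, -0.13 ]))
fuse now (u,l,h) [ 151.  -156.4  170.8]
```

View pics/b5.png

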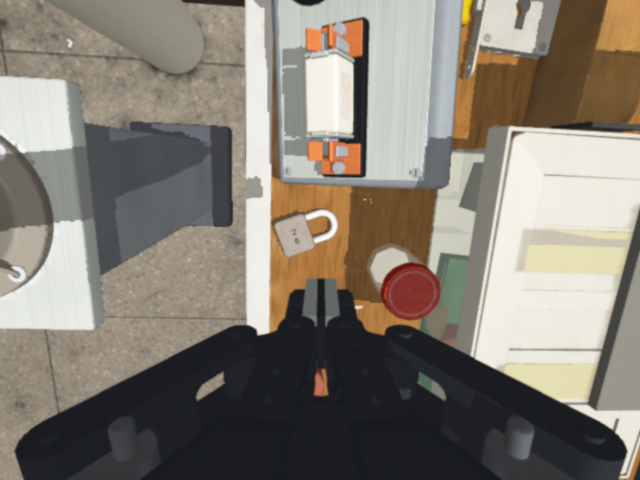

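View pics/t7.png

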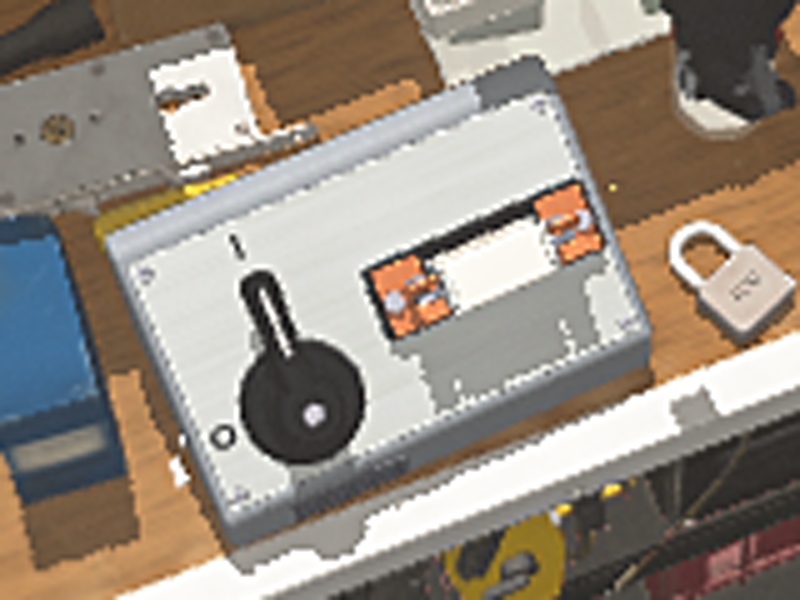

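Run:
```python
import cv2
im=cv2.imread("pics/b5.png");cv2.imwrite("pics/b5z.png",cv2.resize(im[10:190,290:380],None,fx=3.3,fy=3.3,interpolation=cv2.INTER_CUBIC))
```

```text
(no output)
```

View pics/b5z.png

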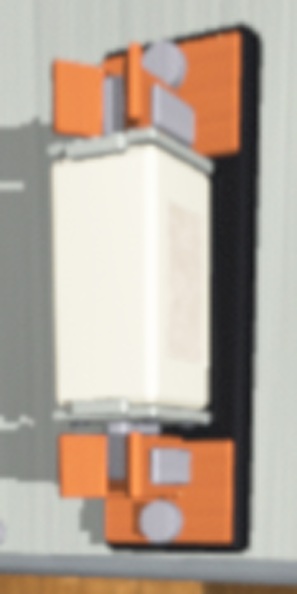

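Run:
```python
from meas import *
w,_=cam("b5");a,_=cam("a5")
y=lambda U,V:((U+.5)/3.3-.5+290,(V+.5)/3.3-.5+10)
ya=lambda U,V:((U+.5)/3.5-.5+260,(V+.5)/3.5-.5+145)
print("top h50",[pl(w,y(*p),.05) for p in((52,152),(152,135),(155,408),(57,418))])
print("bottom h14",[pl(w,y(*p),.014) for p in((212,165),(210,418))])
for n,p,q in(("LU",(152,135),(222,293)),("RU",(155,408),(222,518)),("RD",(57,418),(92,518)),("LD",(52,152),(72,293))):
    X,e=trin((w,y(*p)),(a,ya(*q))); print(n,np.round(P.T@(X-L)*1e3,1),e)
```

```text
top h50 [array([ 72.7, -23.9,  50. ]), array([100.1, -23.9,  50. ]), array([101.5, -85.4,  50. ]), array([ 73.3, -86.9,  50. ])]
bottom h14 [array([ 99.9, -22.1,  14. ]), array([100.7, -85.9,  14. ])]
LU [ 99.7 -23.   47.9] [np.float64(0.7), np.float64(0.7)]
RU [100.6 -85.3  48.3] [np.float64(0.1), np.float64(0.1)]
RD [ 71.  -86.7  46.6] [np.float64(0.3), np.float64(0.3)]
LD [ 71.  -23.   47.1] [np.float64(0.0), np.float64(0.0)]
```

Both ends measure 47–48 mm off the plate. The nominal height is 50 mm, so within error the link is level and home. The lever is at ON, and the arm is clear of everything. Handing in.

```bash
python3 -c "
from station import bot
print(bot.hand_in())"
```

```text
the job is handed in; nothing more can be done
None
```

The job is done and handed in at about 31 s of the 72 s allowed. I switched the isolator off, pressed the 66 mm (medium) fuse link home and let go of it, then switched the isolator back on.

**Detour:** my first grasp held the link upright, and the arm could not reach the base that way without hitting its joint limits. I set the link back on the bench near where it had lain, gripped it again with the tool leaning 22°, and inserted it from there.

**Last checks:**
- **Handle OFF:** the lever met a hard end stop at about 15 N, and the pictures showed it pointing to +y.
- **Fuse link:** it stopped hard while being pressed in. Afterwards all four top corners of its body measured 47–48 mm off the plate. The nominal figure is 50 mm, so the difference is within camera error, and the link is level in both jaw pairs.
- **Handle ON:** the lever met its stop at about 28–34 N and stayed on the bar mark after I moved away.
- **Bench:** in the last pictures the other two links, tin, bottle, padlock and carton looked unmoved. The gripper hid the jar in the last top view; it looked unmoved just before that. The arm was touching nothing.

**Pressing force:** pressing home peaked at about 44 N, well above the roughly 10 N needed. It went through the fingers holding the link, so I believe the 40 N limit on the arm and gripper body does not apply.

**Disagreement:** camera distances along the link came out 2–4 mm short in the oblique views. The jaw gap measured short in the same way, so I took this as calibration error.

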